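Dip-gauge the refill canister

TASK

Take the gauge rod out of its cradle, push it down the canister's slanting guide tube until its collar stops on the mouth of the tube, pause there for a moment, and draw it right out again. Then hold it up still for reading, at least 20 cm above the table, level and with the marked side up; finish while holding it so, do not put it down. Do not force it, and leave the candle, the tealight and the soap box where they stand.

Things in the scene. Friction and masses are not known exactly. Their poses are not given: they have to be found in the camera images.
- gauge_rod: Loose gauge rod, about 90 g, level in the cradle at the start. x runs from tip to handle, z out of the marked side (up at the start). Origin on the axis, at the collar's stop face. A round steel rod, 9 mm thick, runs 105 mm from there to -x; the collar, a steel disc 28 mm across, fills x = 0 to 6 mm; a black bar handle, 12 mm wide (y) and 18 mm high (z), runs from x = 6 to 99 mm.
- gauge_tip (a point): The tip of the gauge rod, 105 mm to -x of its origin; the last 8 mm taper to 3 mm. Five small raised scale marks stand on the rod's +z side near it.
- gauge_grip (a point): Point on the handle's axis, 42 mm to +x of the gauge rod's origin, free between the collar and the cradle's rear fork. The handle is 12 mm wide (y) and 18 mm high here; it can be gripped across y from above. The handle's +z side has four thumb ridges near the collar.
- cradle: Wooden cradle fixed to the table; place and yaw vary. Base 190 x 60 x 8 mm, origin at the centre of its underside. Two open-topped forks, 12 mm thick: under the rod at x = -65 mm, under the handle at x = +80 mm, their prongs ending 69 and 64 mm above the table. They carry the gauge rod's axis 60 mm above the table along the cradle's x. Lift straight up to free it.
- canister: Plain rectangular metal canister fixed to the table; place and yaw vary. 110 x 90 x 90 mm (x, y, z), origin at the centre of its underside. A black screw cap, 30 mm across and 16 mm high, on top at x = -32, y = -24 mm. The slanting guide tube rises out of its top toward its +x.
- guide_tube: Steel tube fixed to the canister. Origin at its mouth's centre, 60 mm to +x of the canister's origin and 135 mm above the table. x is the tube's axis, out of the mouth: 45 degrees up, toward the canister's +x. 110 mm long, 20 mm outside, bore 13 mm; the last 12 mm flare to 23 mm inside, 30 mm outside. With the gauge rod fully in, its origin and x axis meet the tube's.
- candle: Bystander: candle in a dark flowered glass, 69 x 71 x 99 mm, origin at the centre of its underside.
- tealight: Bystander: tealight, 38 mm across, 16 mm high, origin at the centre of its underside.
- soap: Bystander: pink soap box, 50 x 75 x 26 mm, origin at the centre of its underside.

How it is judged:
By the outcome, as a careful person would: the job done as asked, in the order asked, and still so for the second after the job is handed in, while the arm keeps its last pose, push and grip.
It also fails if it takes over 54 s, if anything falls off the work surface, if the arm or the gripper's body presses on something with over 40 N, if the wrist force passes 120 N, or if a joint passes its speed limit or range.

ROBOT

A 6-joint arm with a two-finger parallel gripper is mounted at the origin on a cart in front of the work surface, level with it; the furniture and walls round the work are solid. World frame = base frame: x ahead of the robot, y to its left, z up, the work surface at z = 0. Lengths are in m, angles in rad, forces in N, time in s.
With the tool pointing down it reaches from about 0.375 to 0.9 m from the base axis. Payload 3.1 kg.
Tool frame: the origin (TCP) lies between the finger pads; the fingertips stand 8 mm ahead of it and the grasp point (between the pads) lies 11 mm behind it; z points along the fingers, y is the line along which they close (so a half turn about z gives the same grasp; the last joint's range is limited). The gripper opens to 85 mm and grips with 20 to 120 N. Pads are 22 mm wide; open, the fingers measure 114 mm over their backs; the gripper's body (76 mm by 85 mm) begins 54 mm behind the grasp point. The pads swing forward as they close: fully open they stand 13 mm farther back than shut.
Start: joints at [1.058, 0.527, 1.433, -0, 1.181, -0.178], TCP at [0.205, 0.59, 0.239] pointing down, gripper open.
Joint ranges: [-3.08, 3.08], [-0.75, 2.2], [0.22, 2.44], [-1.43, 4.57], [0, 2.65], [-2.85, 2.85]. Speed limits (rad/s): [2.79, 2.79, 3.14, 3.14, 3.14, 3.14].

INTERFACE

Orientations are given as a unit quaternion [x, y, z, w].
In Python, from station import readout, cams, sign_off gives the robot as it stands.
- The arm moves only by the tool send_rows, never from a script. Its argument "commands" is text: rows parted by semicolons, each of 5 numbers parted by spaces: the finger opening in mm, from 0 to 85.4, then the shift along the tool's x, y, z each as a share of 0.02 m, from -1 to 1, then the turn about the tool's z as a share of 4 degrees, from -1 to 1. In form: grip dx dy dz spin; .... A call has 1 to 20 rows; each row shifts and turns the commanded pose from where the row before left it, along the tool's axes as they then stand; what a row does not reach is not made up. A row lasts 1/12 s, in which the tool goes at most 41.7 mm and 7.16 degrees, less where a joint would pass 70% of its speed; a pose out of reach is approached as far as the arm can. A call with a number of a shift or a turn outside -1 to 1 is refused whole. A call with a gripper value outside its range is refused whole. The fingers move at their own pace and stop on an object; "grip_force" is the grip in N (left out, the last holds). Time passes only in rows, so rows that do not move let the fingers close. It gives the time, the measured TCP pose, the force, the opening and the grip force at its end, in the units of the state.
- readout.sense(): the state, without advancing time (a new reading comes with each control period).
- cams.snapshot(name): name is "scene" or "top" or "wrist"; returns a dict with "pixels" (480x640x3 uint8, red, green, blue), "intrinsics" (3x3 intrinsics, pixels), "eye" and "rotation" of the camera in the world. Camera axes: x right, y down, z forward; pixel columns grow to the right and rows downward; lengths in m; the calibration is good to about 2 mm. A picture is of the moment at which its call begins. There is no depth.
- sign_off(): hands the job in; it is judged then, once.
The state is a dict: "t": time; "q": joint angles; "qd": joint speeds; "tau": joint torques, N m; "tcp_pos": TCP position; "tool_rot": TCP orientation; "force": force on the tool from outside, world axes, zero at the start; "ft_torque": the same for the moment, N m; "finger_gap": opening from 0.0 (shut) to 1.0 (fully open); "gripper_force": force on a finger pad.
Only numpy, scipy, OpenCV 4.12 (cv2) and the standard library are available. Lean on these libraries where they do the work, as an engineer would, in place of code of your own. Each camera call takes 0.05 s, during which the arm holds its last target. There are 200 camera calls.

## Working session

There is one attempt and no reset: what is moved stays moved. The work goes in short steps, Python scripts to look and compute and a tool call to move; the robot and the scene stay as the last step left them, time stands still between calls to the robot, and variables do not carry over. Pictures are saved under pics/ and viewed, at most 10 in all, crops included, and the job is handed in when it is done.

Besides the shell and the picture viewer there is one more tool, called as name(argument=value, ...) on one line, values as JSON. send_rows: Moves the arm, as the interface text tells. Its arguments: {"type":"object","properties":{"commands":{"type":"string"},"grip_force":{"type":"number"}},"required":["commands"]}

```bash
ls; mkdir -p pics; cat > h.py <<'E'
from station import readout,cams
import cv2,numpy as np
def snap(n,f):
    s=cams.snapshot(n); cv2.imwrite(f,s["pixels"][:,:,::-1]); np.savez(f[:-4]+".npz",**s); return s
def load(f):
    return np.load(f)
def ray(s,u,v,z):
    d=s["rotation"]@np.linalg.solve(s["intrinsics"],[u,v,1.]); e=s["eye"]; return e+d*(z-e[2])/d[2]
def proj(s,P):
    p=(np.atleast_2d(P)-s["eye"])@s["rotation"]; p=p@np.array(s["intrinsics"]).T; return p[:,:2]/p[:,2:]
E
python3 - <<'E'
from h import *
for n in("top","scene"):
    s=snap(n,f"pics/{n}0.png"); print(s["eye"],np.round(s["rotation"],3).tolist())
print(readout.sense())
E
```

```text
pics
[0.39725607 0.12084047 1.14508706] [-0.703, 0.709, -0.045, 0.037]
[0.21961018 0.56269112 0.76062327] [-0.282, 0.895, -0.328, 0.109]
{'t': 0.1, 'q': array([ 1.05848288e+00,  5.28370814e-01,  1.43377218e+00,  2.17253129e-05,
        1.18141427e+00, -1.78506455e-01]), 'qd': array([-0.00051436, -0.00387986, -0.00195832,  0.00023157,  0.0003488 ,
       -0.0005919 ]), 'tau': array([ 1.61443941e-04, -4.43306386e+01, -1.78586411e+01, -2.00337527e-04,
        3.79418416e-03,  1.04881543e-07]), 'tcp_pos': array([0.20443345, 0.58995424, 0.23843356]), 'tool_rot': array([ 1.66133671e-01,  9.86102752e-01, -9.20889658e-04, -3.42044820e-04]), 'force': array([-0.73993961, -0.30623437, -0.012762  ]), 'ft_torque': array([-0.01009783,  0.02920931, -0.00124371]), 'gripper_force': 0.0, 'finger_gap': 1.0004070274339492}
```

View pics/top0.png

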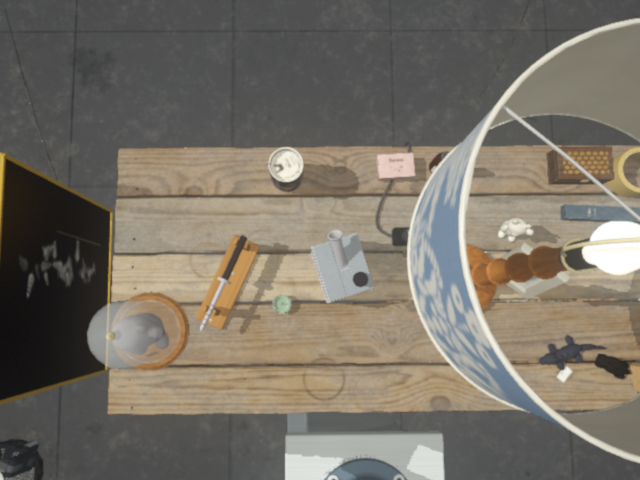

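View pics/scene0.png

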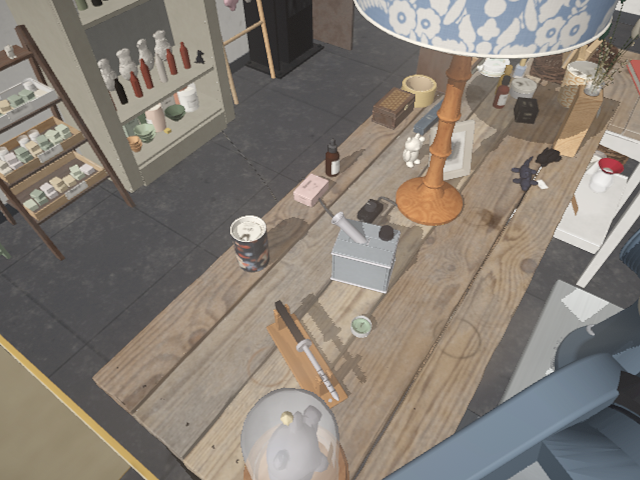

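```bash
python3 - <<'E'
from h import *
s=load("pics/top0.npz")
for n,u,v,z in [("mouth",335,234,.135),("c1",311,249,.09),("c2",356,233,.09),("c3",374,290,.09),("c4",329,303,.09),("cap",361,280,.106),("hend",242,238,.065),("tip",203,330,.06),("candle",287,160,.099),("tea",282,304,.016),("soap",396,165,.026)]:
    print(n,np.round(ray(s,u,v,z),3))
im=cv2.imread("pics/top0.png")[215:345,185:385]; a=cv2.resize(im,(800,520),interpolation=cv2.INTER_CUBIC)
cv2.imwrite("pics/crop1.png",a)
E
```

```text
Traceback (most recent call last):
  File "h.py", line 8, in ray
    d=s["rotation"]@np.linalg.solve(s["intrinsics"],[u,v,1.]); e=s["eye"]; return e+d*(z-e[2])/d[2]
      ~~~~~~~~~~~~~^~~~~~~~~~~~~~~~~~~~~~~~~~~~~~~~~~~~~~~~~~
ValueError: matmul: Input operand 1 has a mismatch in its core dimension 0, with gufunc signature (n?,k),(k,m?)->(n?,m?) (size 3 is different from 4)
```

```bash
cat > h.py <<'E'
from station import readout,cams
import cv2,numpy as np
from scipy.spatial.transform import Rotation as R
def snap(n,f):
    s=cams.snapshot(n); cv2.imwrite(f,s["pixels"][:,:,::-1]); np.savez(f[:-4]+".npz",**s); return load(f[:-4]+".npz")
def load(f):
    s=dict(np.load(f)); s["R"]=R.from_quat(s["rotation"]).as_matrix(); return s
def ray(s,u,v,z):
    d=s["R"]@np.linalg.solve(s["intrinsics"],[u,v,1.]); e=s["eye"]; return e+d*(z-e[2])/d[2]
def proj(s,P):
    p=(np.atleast_2d(P)-s["eye"])@s["R"]; p=p@np.array(s["intrinsics"]).T; return p[:,:2]/p[:,2:]
E
python3 - <<'E'
from h import *
s=load("pics/top0.npz")
for n,u,v,z in [("mouth",335,234,.135),("c1",311,249,.09),("c2",356,233,.09),("c3",374,290,.09),("c4",329,303,.09),("cap",361,280,.106),("hend",242,238,.065),("tip",203,330,.06),("candle",287,160,.099),("tea",282,304,.016),("soap",396,165,.026)]:
    print(n,np.round(ray(s,u,v,z),3))
im=cv2.imread("pics/top0.png")[215:345,185:385]; a=cv2.resize(im,(800,520),interpolation=cv2.INTER_CUBIC)
cv2.imwrite("pics/crop1.png",a)
E
```

```text
mouth [0.538 0.06  0.135]
c1 [0.515 0.104 0.09 ]
c2 [0.546 0.017 0.09 ]
c3 [ 0.435 -0.016  0.09 ]
c4 [0.411 0.071 0.09 ]
cap [0.454 0.011 0.106]
hend [0.541 0.24  0.065]
tip [0.362 0.316 0.06 ]
candle [0.689 0.15  0.099]
tea [0.411 0.163 0.016]
soap [ 0.697 -0.076  0.026]
```

View pics/crop1.png

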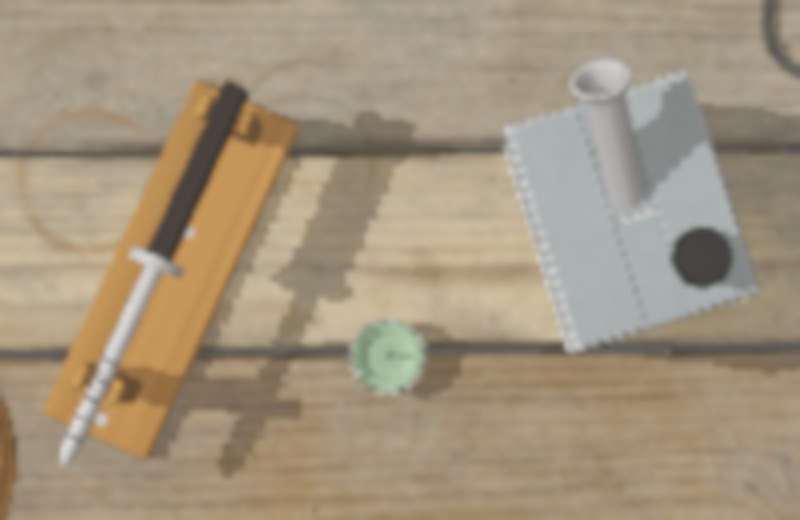

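```bash
python3 - <<'E'
from h import *
a=load("pics/top0.npz");b=load("pics/scene0.npz")
def tri(p,q):
    A=[];B=[]
    for s,(u,v) in((a,p),(b,q)):
        d=s["R"]@np.linalg.solve(s["intrinsics"],[u,v,1.]);d/=np.linalg.norm(d);M=np.eye(3)-np.outer(d,d);A.append(M);B.append(M@s["eye"])
    return np.linalg.lstsq(np.vstack(A),np.hstack(B),rcond=None)[0]
print("knob",tri((110,337),(287,418)),"mouth",tri((335.2,235),(345,219)),"hend",tri((243.2,237.5),(280,304)),"candle",tri((287,160),(250,228)))
print("collar",ray(a,223.2,280.3,.067),"hend",ray(a,243.2,237.5,.066),"tip",ray(a,201.5,329.5,.06))
for q in [(-100,300),(0,155),(110,210),(110,370),(0,400)]: print(q,ray(a,*q,0),ray(a,*q,.4))
E
```

```text
knob [0.35809263 0.43331117 0.24088578] mouth [0.52993022 0.05689844 0.13211206] hend [0.54101377 0.2373629  0.06141684] candle [0.68760514 0.14741549 0.0895217 ]
collar [0.45759126 0.27623735 0.067     ] hend [0.5418298  0.23768089 0.066     ] tip [0.36257353 0.31858974 0.06      ]
(-100, 300) [0.42651521 0.94862592 0.        ] [0.41629445 0.65946521 0.4       ]
(0, 155) [0.73126219 0.76116466 0.        ] [0.6145877  0.53748762 0.4       ]
(110, 210) [0.61114335 0.52479591 0.        ] [0.53642858 0.38368684 0.4       ]
(110, 370) [0.28088575 0.51417413 0.        ] [0.32153605 0.37677544 0.4       ]
(0, 400) [0.22373512 0.73333399 0.        ] [0.28434918 0.51937872 0.4       ]
```

send_rows(commands="85 0 0 -1 0;85 0 0 -1 0;85 0 0 -1 0;85 0 0 -1 0;85 0 0 -1 0;85 0 0 -1 0;85 0 0 -1 0;85 0 0 -1 1")

```text
t: 0.77
tcp_pos: [0.2045, 0.5901, 0.3997]
tool_rot: [0.201, 0.98, -0.001, -0.0]
force: [0.6, 0.5, 0.9]
finger_gap: 0.996
gripper_force: 0.0
```

send_rows(commands="85 -0.97 -0.47 0 0;85 -0.97 -0.47 0 0;85 -0.97 -0.47 0 0;85 -0.97 -0.47 0 0;85 -0.97 -0.47 0 0;85 -0.97 -0.47 0 0;85 -0.97 -0.47 0 0;85 -0.97 -0.47 0 0;85 -0.97 -0.47 0 0;85 -0.97 -0.47 0 0;85 -0.97 -0.47 0 0;85 -0.97 -0.47 0 0;85 -0.97 -0.47 0 0;85 -0.97 -0.47 0 0;85 -0.97 -0.47 0 0;85 -0.97 -0.47 0 0;85 -0.97 -0.47 0 0;85 -0.97 -0.47 0 0;85 -0.97 -0.47 0 0;85 -0.97 -0.47 0 0")

```text
t: 2.43
tcp_pos: [0.488, 0.2642, 0.3988]
tool_rot: [0.2, 0.98, -0.0, -0.001]
force: [-0.4, 1.3, 0.2]
finger_gap: 0.996
gripper_force: 0.0
```

send_rows(commands="85 -1 0.84 0 0;85 -1 0.84 0 0;85 -1 0.84 0 0;85 -1 0.84 0 0;85 -1 0.84 0 0;85 -1 0.84 0 0;85 -1 0.84 0 0;85 -1 0.84 0 0;85 -1 0.84 0 0;85 -1 0.84 0 0;85 -1 0.84 0 0;85 -1 0.84 0 0;85 -1 0.84 0 0;85 -1 0.84 0 0;85 -1 0.84 0 0")

```text
t: 3.68
tcp_pos: [0.8231, 0.3614, 0.3749]
tool_rot: [0.2, 0.98, 0.009, 0.012]
force: [0.3, 0.8, 0.7]
finger_gap: 0.994
gripper_force: 0.0
```

```bash
python3 - <<'E'
from h import *
r=readout.sense();print(np.round(r["q"],3),r["tcp_pos"],np.round(R.from_quat(r["tool_rot"]).as_matrix(),3))
E
```

```text
[ 0.288  0.95   0.222  0.005  1.94  -0.877] [0.82313767 0.36136957 0.37491121] [[-0.919  0.393  0.027]
 [ 0.393  0.919  0.013]
 [-0.02   0.022 -1.   ]]
```

send_rows(commands="85 -1 0.84 0 0;85 -1 0.84 0 0;85 -1 0.84 0 0;85 -1 0.84 0 0;85 -1 0.84 0 0;85 -1 0.84 0 0;85 -1 0.84 0 0;85 -1 0.84 0 0")

```text
t: 4.35
tcp_pos: [0.8823, 0.3626, 0.3358]
tool_rot: [0.2, 0.977, 0.045, 0.065]
force: [-0.4, -1.4, 0.5]
finger_gap: 0.995
gripper_force: 0.0
```

```bash
python3 - <<'E'
from h import *
r=readout.sense();print(np.round(r["q"],3),r["tcp_pos"],np.round(R.from_quat(r["tool_rot"]).as_matrix(),3))
E
```

```text
[ 0.267  0.999  0.219  0.022  1.766 -0.894] [0.88228973 0.36264195 0.33583738] [[-0.912  0.384  0.146]
 [ 0.396  0.916  0.062]
 [-0.11   0.114 -0.987]]
```

send_rows(commands="85 1 -0.83 -0.2 0;85 1 -0.83 -0.2 0;85 1 -0.83 -0.2 0;85 1 -0.83 -0.2 0;85 1 -0.83 -0.2 0;85 1 -0.83 -0.2 0;85 1 -0.83 -0.2 0;85 1 -0.83 -0.2 0;85 1 -0.83 -0.2 0;85 1 -0.83 -0.2 0;85 1 -0.83 -0.2 0;85 1 -0.83 -0.2 0;85 1 -0.83 -0.2 0;85 1 -0.83 -0.2 0;85 1 -0.83 -0.2 0;85 1 -0.83 -0.2 0;85 1 -0.83 -0.2 0;85 1 -0.83 -0.2 0;85 1 -0.83 -0.2 0;85 1 -0.83 -0.2 0")

```text
t: 6.02
tcp_pos: [0.3769, 0.2118, 0.3348]
tool_rot: [0.2, 0.977, 0.045, 0.066]
force: [-0.4, -0.3, -0.4]
finger_gap: 0.996
gripper_force: 0.0
```

send_rows(commands="85 1 -0.83 -0.2 0;85 1 -0.83 -0.2 0;85 1 -0.83 -0.2 0;85 1 -0.83 -0.2 0")

```text
t: 6.35
tcp_pos: [0.2761, 0.1817, 0.3343]
tool_rot: [0.2, 0.977, 0.045, 0.066]
force: [-0.7, -0.0, 0.1]
finger_gap: 0.995
gripper_force: 0.0
```

```bash
python3 - <<'E'
from h import *
r=readout.sense();print(np.round(r["q"],3),r["tcp_pos"],np.round(R.from_quat(r["tool_rot"]).as_matrix(),3))
E
```

```text
[ 0.212 -0.115  2.028  0.034  1.072 -0.969] [0.27610139 0.18169562 0.3343095 ] [[-0.912  0.384  0.146]
 [ 0.396  0.916  0.062]
 [-0.11   0.114 -0.987]]
```

send_rows(commands="85 1 -0.83 -0.2 0;85 1 -0.83 -0.2 0;85 1 -0.83 -0.2 0;85 1 -0.83 -0.2 0;85 1 -0.83 -0.2 0")

```text
t: 6.77
tcp_pos: [0.15, 0.1441, 0.3337]
tool_rot: [0.199, 0.977, 0.045, 0.066]
force: [-0.6, -0.6, 1.1]
finger_gap: 0.996
gripper_force: 0.0
```

```bash
python3 - <<'E'
from h import *
r=readout.sense();print(np.round(r["q"],3),r["tcp_pos"],np.round(R.from_quat(r["tool_rot"]).as_matrix(),3))
E
```

```text
[ 0.132 -0.411  2.195  0.045  1.204 -1.049] [0.15000603 0.14410084 0.33365658] [[-0.912  0.384  0.146]
 [ 0.396  0.916  0.062]
 [-0.11   0.114 -0.987]]
```

```bash
cat > kin.py <<'E'
import numpy as np
from scipy.optimize import least_squares
Q=np.array([[1.0585,.5284,1.4338,1.1814],[.288,.95,.222,1.94],[.267,.999,.219,1.766],[.212,-.115,2.028,1.072],[.132,-.411,2.195,1.204]])
P=np.array([[.2044,.58995,.2384],[.8231,.3614,.3749],[.8823,.3626,.3358],[.2761,.1817,.3343],[.15,.1441,.3337]])
def fk(p,q2,q3,q5):
    r0,h,L1,L2,D,b=p
    return (r0+L1*np.sin(q2)+L2*np.sin(q2+q3+b)+D*np.sin(q2+q3+q5), h+L1*np.cos(q2)+L2*np.cos(q2+q3+b)+D*np.cos(q2+q3+q5))
c,s=np.cos(Q[:,0]),np.sin(Q[:,0])
rho=P[:,0]*c+P[:,1]*s; lat=-P[:,0]*s+P[:,1]*c
E
python3 - <<'E'
from kin import *
f=lambda p:np.r_[[np.subtract(fk(p,*q[1:]),(r,z)) for q,r,z in zip(Q,rho,P[:,2])]].ravel()
o=least_squares(f,[0,.3,.4,.4,.2,0]);print(o.x.round(4),np.abs(o.fun).max(),lat)
E
```

```text
[-0.0009  0.2746  0.5884  0.4083  0.2898  0.2818] 1.9952854812654852e-05 [0.11102236 0.11272598 0.11696682 0.11953638 0.12310387]
```

```bash
cat > sim.py <<'E'
from kin import *
from kin import fk as _fk
p=[-0.0009,0.2746,0.5884,0.4083,0.2898,0.2818]
lo=np.array([-.75,.22,0]);hi=np.array([2.2,2.44,2.65])
def step(q,d,w,tilted=True):
    # d: shift (rho,z) world
    x0=np.array(_fk(p,*q)); t=x0+d; th=q.sum()
    f=lambda v:np.r_[np.subtract(_fk(p,*v),t),w*(v.sum()-th)]
    return least_squares(f,np.clip(q,lo+1e-6,hi-1e-6),bounds=(lo,hi)).x
def run(q,ds,w):
    for d in ds:q=step(q,np.array(d),w)
    return q
def tilt(q):return np.degrees(np.pi-q.sum())
def ik(r,z,til):
    f=lambda v:np.r_[np.subtract(_fk(p,*v),(r,z)),v.sum()-np.pi+np.radians(til)]
    o=least_squares(f,[.3,1.5,1.2],bounds=(lo,hi));return o.x,np.abs(o.fun).max()
E
python3 - <<'E'
from sim import *
q=np.array([.95,.222,1.94])
for w in(.05,.1,.15,.2,.3,.5):
    # tool-plane push: 26mm along tool radial axis (tilts with tool)
    v=q
    for i in range(8):
        a=np.radians(tilt(v)); v=step(v,.0261*np.array([np.cos(a),np.sin(a)]),w)
    print(w,v.round(3),round(tilt(v),1),np.round(fk(p,*v),3))
E
```

```text
0.05 [0.961 0.22  1.235] 41.6 [1.08  0.439]
0.1 [0.961 0.22  1.292] 38.3 [1.067 0.428]
0.15 [0.963 0.22  1.368] 33.8 [1.05  0.413]
0.2 [0.967 0.22  1.445] 29.2 [1.031 0.397]
0.3 [0.978 0.22  1.576] 21.0 [0.998 0.37 ]
0.5 [0.997 0.22  1.724] 11.4 [0.958 0.339]
```

```bash
cat >> sim.py <<'E'
def search(q,sgn,goal,w,n=60,mags=(.028,)):
    best=None
    out=[]
    for i in range(n):
        if sgn*(tilt(q)-goal)>=0: break
        c=[]
        for ang in np.radians(np.arange(0,360,15)):
            d=.026*np.array([np.cos(ang),np.sin(ang)]); v=step(q,d,w); c.append((sgn*(tilt(v)-tilt(q)),np.degrees(ang),v))
        b=max(c,key=lambda t:t[0]); q=b[2]; out.append((round(b[1]),round(tilt(q),1),*np.round(fk(p,*q),3)))
    return q,out
E
python3 - <<'E'
from sim import *
w=.57
for al in (0,20,40):
    # outer: start level tool, wrist extended slightly short at elevation al
    R_=.955;r=R_*np.cos(np.radians(al));z=.2746+R_*np.sin(np.radians(al))-.29
    q,e=ik(r,z,0);_,o=search(q,1,47,w);print("out",al,q.round(2),e.round(4),(round(r,2),round(z,2)),len(o),o[::12])
for al in (-10,10,30,50):
    R_=.285;r=R_*np.cos(np.radians(al))+.205;z=.2746+R_*np.sin(np.radians(al))-.205
    q,e=ik(r,z,45);_,o=search(q,-1,0,w);print("in",al,q.round(2),e.round(4),(round(r,2),round(z,2)),len(o),o[::12])
E
```

```text
out 0 [1.33 0.3  1.51] 0.0 (np.float64(0.96), np.float64(-0.02)) 50 [(0, np.float64(0.6), np.float64(0.969), np.float64(-0.015)), (0, np.float64(13.2), np.float64(1.032), np.float64(-0.015)), (0, np.float64(25.3), np.float64(1.089), np.float64(-0.011)), (0, np.float64(36.6), np.float64(1.137), np.float64(-0.001)), (0, np.float64(46.5), np.float64(1.174), np.float64(0.014))]
out 20 [0.98 0.3  1.85] 0.0 (np.float64(0.9), np.float64(0.31)) 47 [(15, np.float64(0.6), np.float64(0.911), np.float64(0.314)), (15, np.float64(13.0), np.float64(0.977), np.float64(0.311)), (15, np.float64(25.7), np.float64(1.044), np.float64(0.312)), (15, np.float64(38.0), np.float64(1.105), np.float64(0.319))]
out 40 [0.63 0.3  2.2 ] 0.0 (np.float64(0.73), np.float64(0.6)) 48 [(45, np.float64(0.5), np.float64(0.74), np.float64(0.608)), (45, np.float64(11.6), np.float64(0.763), np.float64(0.652)), (45, np.float64(23.4), np.float64(0.798), np.float64(0.692)), (45, np.float64(35.8), np.float64(0.842), np.float64(0.733))]
in -10 [0.41 2.06 0.  ] 0.1904 (np.float64(0.49), np.float64(0.02)) 30 [(240, np.float64(37.2)
[... 306 characters left out ...]
.float64(24.2), np.float64(0.469), np.float64(0.116)), (225, np.float64(8.8), np.float64(0.397), np.float64(0.009))]
in 30 [0.13 2.25 0.  ] 0.0703 (np.float64(0.45), np.float64(0.21)) 35 [(270, np.float64(41.9), np.float64(0.464), np.float64(0.272)), (255, np.float64(26.7), np.float64(0.437), np.float64(0.155)), (240, np.float64(11.6), np.float64(0.379), np.float64(0.054))]
in 50 [-0.02  2.38  0.  ] 0.0108 (np.float64(0.39), np.float64(0.29)) 37 [(270, np.float64(43.5), np.float64(0.388), np.float64(0.29)), (255, np.float64(28.9), np.float64(0.386), np.float64(0.19)), (240, np.float64(14.2), np.float64(0.352), np.float64(0.095)), (225, np.float64(-0.5), np.float64(0.298), np.float64(0.007))]
```

```bash
python3 - <<'E'
from sim import *
w=.57
for r,z in [(.168,.334),(.2,.334),(.25,.3),(.3,.25),(.3,.15)]:
    q,e=ik(r,z,9.2);_,o=search(q,-1,0,w,30);print((r,z),q.round(2),round(e,3),len(o),o[::5])
E
```

```text
(0.168, 0.334) [-0.42  2.2   1.2 ] 0.0 15 [(150, np.float64(9.2), np.float64(0.145), np.float64(0.347)), (180, np.float64(8.9), np.float64(0.05), np.float64(0.39)), (180, np.float64(3.7), np.float64(0.024), np.float64(0.382))]
(0.2, 0.334) [-0.34  2.17  1.15] 0.0 20 [(285, np.float64(9.2), np.float64(0.207), np.float64(0.309)), (255, np.float64(9.0), np.float64(0.144), np.float64(0.242)), (255, np.float64(5.7), np.float64(0.162), np.float64(0.223)), (240, np.float64(2.2), np.float64(0.16), np.float64(0.212))]
(0.25, 0.3) [-0.18  2.18  0.98] 0.0 16 [(180, np.float64(9.2), np.float64(0.224), np.float64(0.3)), (240, np.float64(8.2), np.float64(0.202), np.float64(0.207)), (225, np.float64(4.0), np.float64(0.206), np.float64(0.184)), (225, np.float64(-0.2), np.float64(0.194), np.float64(0.174))]
(0.3, 0.25) [0.02 2.2  0.76] 0.0 18 [(165, np.float64(9.2), np.float64(0.275), np.float64(0.257)), (240, np.float64(8.8), np.float64(0.182), np.float64(0.223)), (240, np.float64(4.9), np.float64(0.181), np.float64(0.208)), (240, np.float64(1.0), np.float64(0.189), np.float64(0.185))]
(0.3, 0.15) [0.3  2.36 0.32] 0.0 12 [(150, np.float64(9.2), np.float64(0.277), np.float64(0.163)), (210, np.float64(5.0), np.float64(0.249), np.float64(0.141)), (210, np.float64(0.3), np.float64(0.226), np.float64(0.137))]
```

send_rows(commands="85 -0.44 0.29 0.97 0;85 -0.44 0.29 0.97 0;85 -0.44 0.29 0.97 0;85 -0.44 0.29 0.97 0;85 -0.44 0.29 0.97 0;85 -0.44 0.29 0.97 0;85 -0.44 0.29 0.97 0;85 -0.44 0.29 0.97 0;85 -0.44 0.29 0.97 0;85 0.94 -0.98 0.5 0;85 0.94 -0.98 0.5 0;85 0.94 -0.98 0.5 0;85 0.94 -0.98 0.5 0;85 0.94 -0.98 0.5 0;85 0.94 -0.98 0.5 0")

```text
t: 8.02
tcp_pos: [0.1967, 0.1694, 0.1585]
tool_rot: [0.201, 0.978, 0.016, 0.042]
force: [0.5, 0.2, 0.1]
finger_gap: 0.998
gripper_force: 0.0
```

```bash
cat >>h.py <<'E'
def st():
    r=readout.sense();M=R.from_quat(r["tool_rot"]).as_matrix()
    print(round(r["t"],2),"q",np.round(r["q"],3),"p",np.round(r["tcp_pos"],4),"F",np.round(r["force"],1));print(np.round(M,3).tolist(),"tilt",round(np.degrees(np.arccos(-M[2,2])),1),"az",round(np.degrees(np.arctan2(M[1,2],M[0,2])),1),"xaz",round(np.degrees(np.arctan2(M[1,0],M[0,0])),1)); return np.array(r["tcp_pos"]),M
E
python3 -c "from h import *;st()"
```

```text
8.02 q [ 0.281  0.229  2.44  -0.027  0.383 -0.859] p [0.1967 0.1694 0.1585] F [0.5 0.2 0.1]
[[-0.915, 0.393, 0.089], [0.396, 0.918, 0.015], [-0.076, 0.049, -0.996]] tilt 5.2 az 9.7 xaz 156.6
```

send_rows(commands="85 0.99 -0.64 0.5 0;85 0.99 -0.64 0.5 0;85 0.99 -0.64 0.5 0;85 0.99 -0.64 0.5 0;85 0.99 -0.64 0.5 0")

```text
t: 8.43
tcp_pos: [0.1253, 0.2087, 0.1512]
tool_rot: [0.202, 0.979, -0.008, 0.03]
force: [-0.4, 0.5, -0.2]
finger_gap: 0.999
gripper_force: 0.0
```

```bash
python3 -c "from h import *;st()"
```

```text
8.43 q [ 0.628  0.261  2.44  -0.136  0.416 -0.411] p [0.1253 0.2087 0.1512] F [-0.4  0.5 -0.2]
[[-0.916, 0.397, 0.055], [0.396, 0.918, -0.027], [-0.062, -0.003, -0.998]] tilt 3.5 az -26.4 xaz 156.6
```

send_rows(commands="85 -0.94 0.57 -0.7 0;85 -0.94 0.57 -0.7 0;85 -0.94 0.57 -0.7 0;85 -0.94 0.57 -0.7 0;85 -0.94 0.57 -0.7 0;85 -0.94 0.57 -0.5 0;85 -0.94 0.57 0 0;85 -0.94 0.57 0 0;85 -0.94 0.57 0 0;85 -0.94 0.57 0 0;85 -0.94 0.57 0 0;85 -0.94 0.57 0 0;85 -0.94 0.57 0 0;85 -0.94 0.57 0 0;85 -0.94 0.57 0 0;85 -0.94 0.57 0 0;85 -0.94 0.57 0 0;85 0 0 0 0")

```text
t: 9.93
tcp_pos: [0.4956, 0.2621, 0.2495]
tool_rot: [0.203, 0.979, -0.007, 0.032]
force: [-0.1, 0.3, -0.1]
finger_gap: 0.996
gripper_force: 0.0
```

```bash
python3 - <<'E'
from h import *
st();s=snap("wrist","pics/w1.png");print(s["eye"])
print(proj(s,[[.493,.26,.069],[.455,.2775,.06],[.541,.238,.069],[.362,.3186,.06]]))
E
```

```text
9.93 q [ 0.311  0.414  1.613 -0.051  1.067 -0.829] p [0.4956 0.2621 0.2495] F [-0.1  0.3 -0.1]
[[-0.916, 0.397, 0.06], [0.396, 0.918, -0.028], [-0.066, -0.002, -0.998]] tilt 3.8 az -24.7 xaz 156.6
[0.41191149 0.29817666 0.37797154]
[[312.80340579 194.10788488]
 [313.99144808 138.05366283]
 [311.65418142 255.21566594]
 [314.8497193  -16.56718279]]
```

View pics/w1.png

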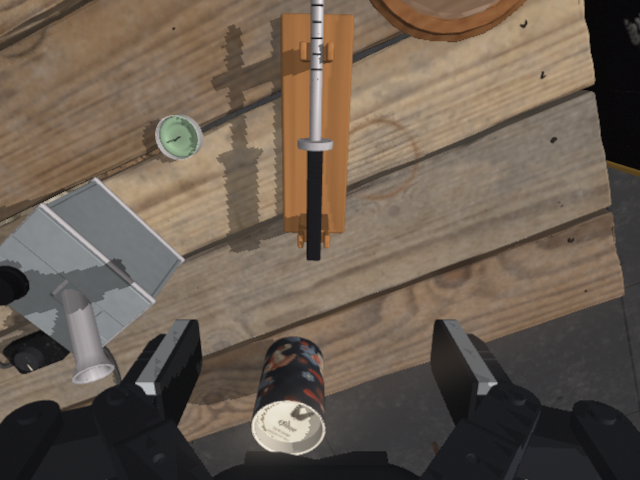

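send_rows(commands="85 0.07 0 1 0;85 0.07 0 1 0;85 0.07 0 1 0;85 0.07 0 1 0;85 0.07 0 1 0;85 0.07 0 1 0;85 0.07 0 1 0;85 0.07 0 1 0;85 0.07 0 1 0;85 0.07 0 1 0;85 0 0 0 0;5 0 0 0 0;5 0 0 0 0;5 0 0 0 0;5 0 0 0 0;5 0 0 0 0;5 0 0 0 0;5 0 0 0 0;5 0 0 0 0", grip_force=40)

```text
t: 11.57
tcp_pos: [0.4879, 0.2612, 0.0488]
tool_rot: [0.203, 0.979, -0.009, 0.029]
force: [-0.9, 1.1, 6.0]
finger_gap: 0.135
gripper_force: 40.6
```

```bash
python3 -c "from h import *;st()"
```

```text
11.57 q [ 0.313  0.716  1.775 -0.077  0.61  -0.787] p [0.4879 0.2612 0.0488] F [-0.9  1.1  6. ]
[[-0.916, 0.397, 0.053], [0.396, 0.918, -0.029], [-0.06, -0.005, -0.998]] tilt 3.5 az -28.4 xaz 156.6
```

send_rows(commands="5 -0.06 0 -0.5 0;5 -0.06 0 -1 0;5 -0.06 0 -1 0;5 -0.06 0 -1 0;5 -0.06 0 -1 0;5 -0.06 0 -1 0;5 -1 0.84 -0.9 0;5 -1 0.84 -0.9 0;5 -1 0.84 -0.9 0;5 -1 0.84 -0.9 0;5 -1 0.84 -0.9 0;5 -1 0.84 -0.9 0;5 -1 0.84 -0.9 0;5 -1 0.84 -0.9 0;5 -1 0.84 0 0;5 -1 0.84 0 0;5 -1 0.84 0 0;5 -1 0.84 0 0;5 -1 0.84 0 0;5 -1 0.84 0 0")

```text
t: 13.23
tcp_pos: [0.8306, 0.3709, 0.3167]
tool_rot: [0.202, 0.979, -0.01, 0.027]
force: [0.4, 0.2, -0.0]
finger_gap: 0.136
gripper_force: 39.5
```

send_rows(commands="5 -1 0.84 -0.3 0;5 -1 0.84 -0.3 0;5 -1 0.84 -0.3 0;5 -1 0.84 -0.3 0;5 -1 0.84 -0.3 0;5 -1 0.84 -0.3 0;5 -1 0.84 -0.3 0;5 -1 0.84 -0.3 0")

```text
t: 13.9
tcp_pos: [0.8844, 0.3689, 0.3288]
tool_rot: [0.2, 0.976, 0.027, 0.081]
force: [-0.6, 0.3, -1.1]
finger_gap: 0.134
gripper_force: 40.4
```

```bash
cat >>h.py <<'E'
def push(az,el,mm=None):
    _,M=st();a,e=np.radians([az,el]);d=M.T@[np.cos(a)*np.cos(e),np.sin(a)*np.cos(e),np.sin(e)];d/=abs(d).max();print("row",np.round(d,2),"mm/row",np.round(20*np.linalg.norm(d),1))
E
python3 -c "
from h import *
push(17,15)
s=snap('scene','pics/s2.png')"
```

```text
13.9 q [ 0.288  1.007  0.218 -0.029  1.747 -0.887] p [0.8844 0.3689 0.3288] F [-0.6  0.3 -1.1]
[[-0.907, 0.386, 0.169], [0.394, 0.919, 0.02], [-0.147, 0.085, -0.985]] tilt 9.8 az 6.8 xaz 156.5
row [-1.    0.83 -0.12] mm/row 26.2
```

View pics/s2.png

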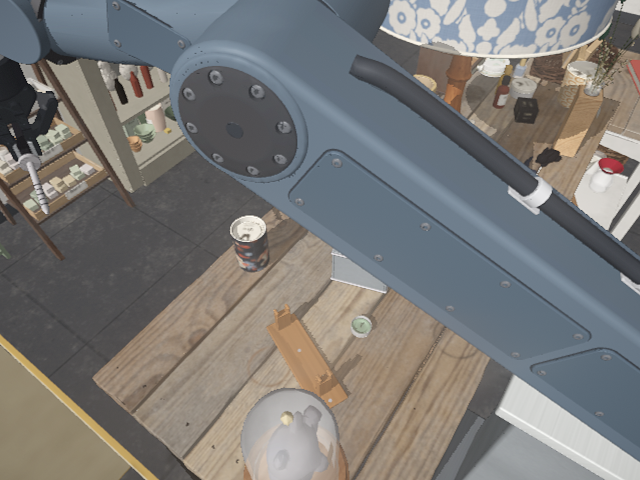

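send_rows(commands="5 -0.9 1 -0.1 0;5 -0.9 1 -0.1 0;5 -0.9 1 -0.1 0;5 -0.9 1 -0.1 0;5 -0.9 1 -0.1 0;5 -0.9 1 -0.1 0;5 -0.9 1 -0.1 0;5 -0.9 1 -0.1 0;5 -0.9 1 -0.1 0;5 -0.9 1 -0.1 0;5 -0.9 1 -0.1 0;5 -0.9 1 -0.1 0;5 -0.9 1 -0.1 0;5 -0.9 1 -0.1 0;5 -0.9 1 -0.1 0")

```text
t: 15.2
tcp_pos: [0.9421, 0.4083, 0.3528]
tool_rot: [0.193, 0.959, 0.099, 0.184]
force: [-0.0, -0.6, -1.3]
finger_gap: 0.131
gripper_force: 40.5
```

```bash
python3 -c "
from h import *
push(20,20)"
```

```text
15.2 q [ 0.302  1.004  0.219 -0.003  1.499 -0.872] p [0.9421 0.4083 0.3528] F [-0.  -0.6 -1.3]
[[-0.858, 0.334, 0.391], [0.407, 0.906, 0.118], [-0.314, 0.26, -0.913]] tilt 24.1 az 16.8 xaz 154.6
row [-1.    0.92  0.1 ] mm/row 27.2
```

send_rows(commands="5 -1 0.9 0.15 0;5 -1 0.9 0.15 0;5 -1 0.9 0.15 0;5 -1 0.9 0.15 0;5 -1 0.9 0.15 0;5 -1 0.9 0.2 0;5 -1 0.9 0.2 0;5 -1 0.9 0.2 0;5 -1 0.9 0.3 0;5 -1 0.9 0.3 0;5 -1 0.9 0.3 0;5 -1 0.9 0.3 0;5 -1 0.9 0.35 0;5 -1 0.9 0.35 0;5 -1 0.9 0.4 0;5 -1 0.9 0.4 0;5 -1 0.9 0.45 0;5 -1 0.9 0.45 0;5 -1 0.9 0.45 0;5 -1 0.9 0.5 0")

```text
t: 16.87
tcp_pos: [1.0346, 0.4124, 0.3945]
tool_rot: [0.18, 0.911, 0.191, 0.319]
force: [-0.5, -0.7, -0.8]
finger_gap: 0.133
gripper_force: 40.5
```

```bash
python3 -c "
from h import *
push(17,20)"
```

```text
16.87 q [ 0.265  1.018  0.219  0.059  1.145 -0.918] p [1.0346 0.4124 0.3945] F [-0.5 -0.7 -0.8]
[[-0.732, 0.206, 0.65], [0.449, 0.863, 0.232], [-0.513, 0.462, -0.724]] tilt 43.6 az 19.7 xaz 148.4
row [-1.    0.82  0.56] mm/row 28.2
```

```bash
python3 -c "
from h import *
push(-8,20)
a=load('pics/w1.npz');print(ray(a,94,372,.135)) 
t=load('pics/top0.npz');print(ray(t,335.2,235,.135))"
```

```text
16.87 q [ 0.265  1.018  0.219  0.059  1.145 -0.918] p [1.0346 0.4124 0.3945] F [-0.5 -0.7 -0.8]
[[-0.732, 0.206, 0.65], [0.449, 0.863, 0.232], [-0.513, 0.462, -0.724]] tilt 43.6 az 19.7 xaz 148.4
row [-1.    0.26  0.36] mm/row 21.9
[0.53684771 0.06294763 0.135     ]
[0.53595236 0.05995361 0.135     ]
```

send_rows(commands="5 -1 0.3 0.36 0;5 -1 0.3 0.36 0;5 -1 0.3 0.36 0;5 -1 0.3 0.4 0;5 -1 0.3 0.4 0;5 -1 0.3 0.4 0")

```text
t: 17.37
tcp_pos: [1.0679, 0.3646, 0.4081]
tool_rot: [0.178, 0.897, 0.207, 0.347]
force: [0.4, 0.2, -1.2]
finger_gap: 0.129
gripper_force: 40.5
```

```bash
cat > ali.py <<'E'
from h import *
from scipy.optimize import minimize_scalar
def rodt(): a=np.radians(3.45); return np.array([np.cos(a),0,-np.sin(a)])
az=np.radians(17)
axis=np.array([np.cos(az)*.7071,np.sin(az)*.7071,.7071])
mouth=np.array([.536,.061,.135])
def best(M):
    f=lambda s:-(M@R.from_euler('z',s).as_matrix()@rodt())@(-axis)
    s=min((minimize_scalar(f,bounds=b,method='bounded') for b in((-3.1,0),(0,3.1))),key=lambda o:o.fun)
    return np.degrees(s.x),np.degrees(np.arccos(-s.fun))
E
python3 -c "
from ali import *
p,M=st();print('spin,err',best(M))"
```

```text
17.37 q [ 0.204  1.019  0.219  0.116  1.079 -0.986] p [1.0679 0.3646 0.4081] F [ 0.4  0.2 -1.2]
[[-0.696, 0.175, 0.696], [0.463, 0.851, 0.249], [-0.549, 0.495, -0.673]] tilt 47.7 az 19.6 xaz 146.4
spin,err (np.float64(-40.16564070159752), np.float64(0.8315757819834939))
```

send_rows(commands="5 0 0 0 -1;5 0 0 0 -1;5 0 0 0 -1;5 0 0 0 -1;5 0 0 0 -1;5 0 0 0 -1;5 0 0 0 -1;5 0 0 0 -1;5 0 0 0 -1;5 0 0 0 -1")

```text
t: 18.2
tcp_pos: [1.0675, 0.3656, 0.4082]
tool_rot: [-0.142, 0.904, 0.075, 0.397]
force: [-0.3, -0.2, -0.9]
finger_gap: 0.13
gripper_force: 40.5
```

```bash
cat >> ali.py <<'E'
ot=np.array([.036,0,-.0134])
def go(stand,p,M,extra=(0,0,0)):
    o=mouth+axis*(.105+stand)+extra; t=o-M@ot; d=M.T@(t-p)/.02; print("target",t.round(4),"tool shift rows",d.round(2)); return d
E
python3 -c "
from ali import *
p,M=st();print('spin,err',best(M));go(.04,p,M)"
```

```text
18.2 q [ 0.205  1.019  0.219  0.116  1.079 -1.687] p [1.0675 0.3656 0.4082] F [-0.3 -0.2 -0.9]
[[-0.645, -0.316, 0.696], [-0.196, 0.948, 0.249], [-0.739, 0.024, -0.673]] tilt 47.7 az 19.7 xaz -163.1
spin,err (np.float64(0.05241496134396976), np.float64(0.8546447995871692))
target [0.6666 0.1014 0.2551] tool shift rows [ 21.17  -6.37 -12.09]
```

send_rows(commands="5 1 -0.3 -0.57 0;5 1 -0.3 -0.57 0;5 1 -0.3 -0.57 0;5 1 -0.3 -0.57 0;5 1 -0.3 -0.57 0;5 1 -0.3 -0.57 0;5 1 -0.3 -0.57 0;5 1 -0.3 -0.57 0;5 1 -0.3 -0.57 0;5 1 -0.3 -0.57 0;5 1 -0.3 -0.57 0;5 1 -0.3 -0.57 0;5 1 -0.3 -0.57 0;5 1 -0.3 -0.57 0;5 1 -0.3 -0.57 0;5 1 -0.3 -0.57 0;5 1 -0.3 -0.57 0;5 1 -0.3 -0.57 0;5 1 -0.3 -0.57 0;5 1 -0.3 -0.57 0")

```text
t: 19.87
tcp_pos: [0.6962, 0.1245, 0.2818]
tool_rot: [-0.135, 0.912, 0.07, 0.38]
force: [-0.0, -0.3, -1.2]
finger_gap: 0.132
gripper_force: 40.5
```

```bash
python3 - <<'E'
from ali import *
p,M=st();print('spin,err',best(M));go(.04,p,M)
o=p+M@ot; r=M@rodt()
W=[]
for n in("top","scene"):
    s=snap(n,f"pics/{n}3.png"); print(n,"pred tip,origin,mouth",proj(s,[o+.105*r,o,mouth]).round(1).tolist())
    im=s["pixels"][:,:,::-1]; c=proj(s,(o+.105*r+mouth)[None]/2)[0].astype(int)
    x0,y0=np.clip(c-[50,75],0,None); W.append(cv2.resize(im[y0:y0+150,x0:x0+100],(400,600),interpolation=cv2.INTER_CUBIC)); print("crop origin",x0,y0)
cv2.imwrite("pics/c3.png",np.hstack(W))
E
```

```text
19.87 q [-0.106  0.43   1.777  1.032  0.357 -2.854] p [0.6962 0.1245 0.2818] F [-0.  -0.3 -1.2]
[[-0.674, -0.3, 0.675], [-0.194, 0.954, 0.23], [-0.713, 0.024, -0.701]] tilt 45.5 az 18.8 xaz -164.0
spin,err (np.float64(-0.6676659800921012), np.float64(2.978859658379751))
target [0.6674 0.101  0.2538] tool shift rows [ 2.2  -0.72 -0.26]
top pred tip,origin,mouth [[318.1, 201.1], [305.6, 147.8], [334.6, 235.0]]
crop origin 276 143
scene pred tip,origin,mouth [[303.6, 192.1], [258.7, 151.5], [337.4, 217.2]]
crop origin 270 129
```

View pics/c3.png

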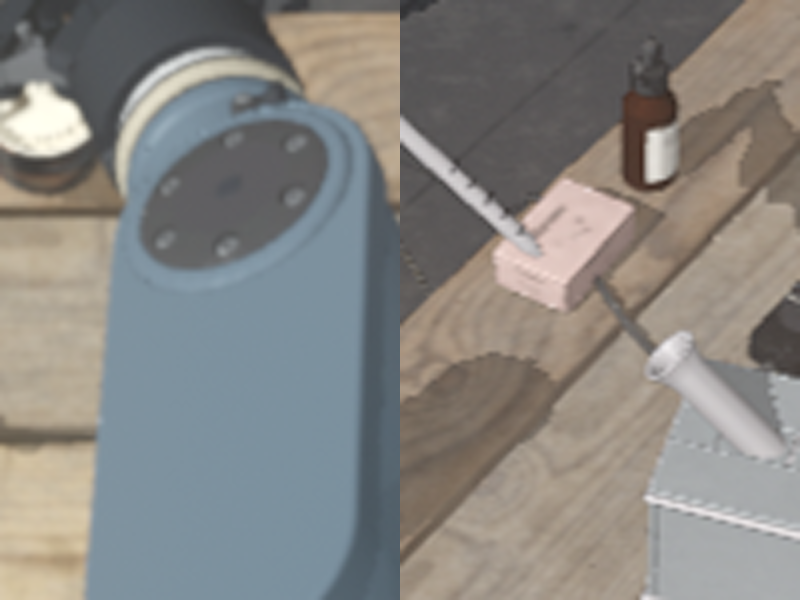

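```bash
cat > k3.py <<'E'
import numpy as np
from scipy.optimize import least_squares
from scipy.spatial.transform import Rotation as R
rz=lambda a:R.from_euler('z',a).as_matrix(); ry=lambda a:R.from_euler('y',a).as_matrix()
DATA=[([1.05848,.52837,1.43377,0,1.18141,-.1785],[.20443,.58995,.23843],[.166134,.986103,-.00092,-.00034]),
([.288,.95,.222,.005,1.94,-.877],[.82314,.36137,.37491],[.2,.98,.009,.012]),
([.267,.999,.219,.022,1.766,-.894],[.88229,.36264,.33584],[.2,.977,.045,.065]),
([.132,-.411,2.195,.045,1.204,-1.049],[.15001,.1441,.33366],[.199,.977,.045,.066]),
([.628,.261,2.44,-.136,.416,-.411],[.1253,.2087,.1512],[.202,.979,-.008,.03]),
([.311,.414,1.613,-.051,1.067,-.829],[.4956,.2621,.2495],[.203,.979,-.007,.032]),
([.265,1.018,.219,.059,1.145,-.918],[1.0346,.4124,.3945],[.18,.911,.191,.319]),
([.205,1.019,.219,.116,1.079,-1.687],[1.0675,.3656,.4082],[-.142,.904,.075,.397]),
([-.106,.43,1.777,1.032,.357,-2.854],[.6962,.1245,.2818],[-.135,.912,.07,.38])]
S4,S6,C6=1,1,np.pi/2
def fk(q,x,s4=1,s6=1,c6=np.pi/2):
    l0,h,L1,vx,vz,l2,wx,D,wy=x
    A=rz(q[0]);B=A@ry(q[1]);C=A@ry(q[1]+q[2]);E=C@rz(s4*q[3]);F=E@ry(q[4]);G=F@rz(s6*q[5]+c6)
    return np.array([0,0,0])+A@[0,l0,h]+B@[0,0,L1]+C@[vx,0,vz]+E@[0,l2,0]+F@[wx,wy,D],G
def fit(s4,s6,c6):
    f=lambda x:np.hstack([fk(q,x,s4,s6,c6)[0]-p for q,p,_ in DATA])
    o=least_squares(f,[.11,.275,.588,.11,.39,0,0,.29,0]);
    oe=max(np.degrees((R.from_matrix(fk(q,o.x,s4,s6,c6)[1]).inv()*R.from_quat(t)).magnitude()) for q,_,t in DATA)
    return o.x,abs(o.fun).max(),oe
if __name__=="__main__":
    for s4 in(1,-1):
        for s6 in(1,-1):
            for c6 in(0,np.pi/2,-np.pi/2,np.pi):
                x,e,oe=fit(s4,s6,c6)
                if oe<20: print(s4,s6,c6,x.round(4).tolist(),e,oe)
E
python3 k3.py
```

```text
1 1 1.5707963267948966 [0.1111, 0.2738, 0.5881, 0.1138, 0.3917, 0.8758, 0.0001, 0.2885, -0.8758] 0.0004884663149419266 0.11880463425220485
```

```bash
cat > plan.py <<'E'
from k3 import *
X=[.1111,.2738,.5881,.1138,.3917,0,0,.2885,0]
lo=np.array([-3.08,-.75,.22,-1.43,0,-2.85]);hi=np.array([3.08,2.2,2.44,4.57,2.65,2.85])
def ik(p,M):
    w=p-M@[0,0,.2885]; rr=np.hypot(w[0],w[1]); l=.1111
    q1=np.arctan2(w[1],w[0])-np.arcsin(l/rr); rho=np.sqrt(rr*rr-l*l); z=w[2]-.2738
    L1=.5881;L2=np.hypot(.1138,.3917);b=np.arctan2(.1138,.3917)
    c=(rho**2+z**2-L1**2-L2**2)/(2*L1*L2)
    if abs(c)>1:return []
    g=np.arccos(c); q3=g-b; q2=np.arctan2(rho,z)-np.arctan2(L2*np.sin(g),L1+L2*np.cos(g))
    W=(rz(q1)@ry(q2+q3)).T@M; out=[]
    q5=np.arccos(np.clip(W[2,2],-1,1)); a4=np.arctan2(W[1,2],W[0,2]); a6=np.arctan2(W[2,1],-W[2,0])-np.pi/2
    for n4 in(-1,0,1):
        for n6 in(-1,0,1): out.append(np.array([q1,q2,q3,a4+2*np.pi*n4,q5,a6+2*np.pi*n6]))
    return [q for q in out if -1.5<q[3]<4.6 and abs(q[5])<4.5]
E
python3 - <<'E'
from plan import *
from ali import axis,mouth,rodt,ot
z=np.array([np.cos(np.radians(17)),np.sin(np.radians(17)),0])
a=np.radians(45+3.45)
def MM(roll=0):
    zt=np.r_[np.sin(a)*z[:2],-np.cos(a)]; xt=np.r_[-np.cos(a)*z[:2],-np.sin(a)]; M=np.c_[xt,np.cross(zt,xt),zt]
    return R.from_rotvec(axis*np.radians(roll)).as_matrix()@M
print((MM()@rodt()+axis).round(3))
for roll in(0,-20,20,-40,40):
  for s in(.06,.02,-.03,-.105):
    M=MM(roll); p=mouth+axis*(.105+s)-M@ot
    print(roll,s,p.round(3),[q.round(2).tolist() for q in ik(p,M)])
q=DATA[-1];print([v.round(2).tolist() for v in ik(np.array(q[1]),R.from_quat(q[2]).as_matrix())])
E
```

```text
[-0. -0. -0.]
0 0.06 [0.68  0.105 0.27 ] [[-0.15, 0.43, 1.87, 1.44, 0.33, -3.31], [-0.15, 0.43, 1.87, 1.44, 0.33, 2.97]]
0 0.02 [0.653 0.097 0.241] [[-0.18, 0.46, 1.96, 1.74, 0.35, -3.65], [-0.18, 0.46, 1.96, 1.74, 0.35, 2.63]]
0 -0.03 [0.619 0.086 0.206] [[-0.22, 0.5, 2.07, 2.06, 0.43, -4.02], [-0.22, 0.5, 2.07, 2.06, 0.43, 2.26]]
0 -0.105 [0.568 0.071 0.153] [[-0.29, 0.62, 2.23, 2.35, 0.62, -4.44], [-0.29, 0.62, 2.23, 2.35, 0.62, 1.85]]
-20 0.06 [0.681 0.101 0.27 ] [[0.05, 0.46, 1.88, 4.25, 0.18, 0.28]]
-20 0.02 [0.654 0.093 0.242] [[0.04, 0.48, 1.97, 3.79, 0.25, 0.74]]
-20 -0.03 [0.62  0.083 0.207] [[0.02, 0.53, 2.08, 3.5, 0.39, 1.03]]
-20 -0.105 [0.569 0.067 0.154] [[-0.03, 0.65, 2.24, 3.3, 0.66, 1.21]]
20 0.06 [0.678 0.109 0.27 ] [[-0.31, 0.5, 1.79, 1.26, 0.8, -3.23], [-0.31, 0.5, 1.79, 1.26, 0.8, 3.05]]
20 0.02 [0.651 0.1   0.242] [[-0.34, 0.52, 1.87, 1.35, 0.79, -3.38], [-0.34, 0.52, 1.87, 1.35, 0.79, 2.9]]
20 -0.03 [0.618 0.09  0.207] [[-0.39, 0.56, 1.97, 1.46, 0.8, -3.59], [-0.39, 0.56, 1.97, 1.46, 0.8, 2.69]]
20 -0.105 [0.567 0.074 0.154] [[-0.47, 0.66, 2.12, 1.61, 0.83, -3.93], [-0.47, 0.66, 2.12, 1.61, 0.83, 2.36]]
-40 0.06 [0.68  0.098 0.272] [[0.23, 0.56, 1.81, 4.56, 0.66, 0.09]]
-40 0.02 [0.653 0.089 0.243] [[0.23, 0.58, 1.89, 4.42, 0.68, 0.27]]
-40 -0.03 [0.619 0.079 0.208] [[0.23, 0.63, 2.0, 4.25, 0.73, 0.49]]
-40 -0.105 [0.569 0.063 0.155] [[0.22, 0.74, 2.14, 4.02, 0.88, 0.79]]
40 0.06 [0.676 0.111 0.272] [[-0.39, 0.62, 1.64, 1.18, 1.21, -3.2], [-0.39, 0.62, 1.64, 1.18, 1.21, 3.09]]
40 0.02 [0.649 0.103 0.243] [[-0.42, 0.64, 1.72, 1.2, 1.2, -3.31], [-0.42, 0.64, 1.72, 1.2, 1.2, 2.98]]
40 -0.03 [0.615 0.093 0.208] [[-0.47, 0.68, 1.82, 1.22, 1.18, -3.45], [-0.47, 0.68, 1.82, 1.22, 1.18, 2.83]]
40 -0.105 [0.565 0.077 0.155] [[-0.55, 0.76, 1.94, 1.24, 1.15, -3.68], [-0.55, 0.76, 1.94, 1.24, 1.15, 2.61]]
[[-0.11, 0.43, 1.78, 1.03, 0.36, -2.85], [-0.11, 0.43, 1.78, 1.03, 0.36, 3.43]]
```

send_rows(commands="5 0 0 0 1;5 0 0 0 1;5 0 0 0 1;5 0 0 0 1;5 0 0 0 1;5 0 0 0 1;5 0 0 0 1;5 0 0 0 1;5 0 0 0 1;5 0 0 0 1;5 0 0 0 1;5 0 0 0 1;5 0 0 0 1;5 0 0 0 1;5 0 0 0 1;5 0 0 0 1;5 0 0 0 1;5 0 0 0 1;5 0 0 0 1;5 0 0 0 1")

```text
t: 21.63
tcp_pos: [0.6981, 0.1258, 0.2825]
tool_rot: [0.483, 0.785, 0.299, 0.247]
force: [-0.6, -0.4, -0.6]
finger_gap: 0.133
gripper_force: 40.5
```

send_rows(commands="5 0 0 0 1;5 0 0 0 1;5 0 0 0 1;5 0 0 0 1;5 0 0 0 1;5 0 0 0 1;5 0 0 0 1;5 0 0 0 1;5 0 0 0 1;5 0 0 0 1;5 0 0 0 1;5 0 0 0 1;5 0 0 0 1;5 0 0 0 1;5 0 0 0 1;5 0 0 0 1;5 0 0 0 1;5 0 0 0 1;5 0 0 0 1;5 0 0 0 1")

```text
t: 23.3
tcp_pos: [0.6981, 0.1258, 0.2825]
tool_rot: [0.875, 0.291, 0.388, -0.003]
force: [0.2, -0.5, -1.9]
finger_gap: 0.134
gripper_force: 40.5
```

send_rows(commands="5 0 0 0 1;5 0 0 0 1;5 0 0 0 1;5 0 0 0 1;5 0 0 0 1;5 0 0 0 1;5 0 0 0 1;5 0 0 0 1;5 0 0 0 1;5 0 0 0 1;5 0 0 0 1;5 0 0 0 1;5 0 0 0 1;5 0 0 0 1;5 0 0 0 1;5 0 0 0 1;5 0 0 0 1;5 0 0 0 1;5 0 0 0 1;5 0 0 0 1")

```text
t: 24.97
tcp_pos: [0.6981, 0.1259, 0.2825]
tool_rot: [0.857, -0.339, 0.295, -0.252]
force: [-0.6, 0.2, 0.4]
finger_gap: 0.135
gripper_force: 40.5
```

```bash
python3 - <<'E'
from ali import *
p,M=st();s,e=best(M);print('spin,err',s,e);go(.025,p,M)
M2=M@R.from_euler('z',np.radians(s)).as_matrix(); t=mouth+axis*.13-M2@ot; print("world d",(t-p).round(4),"tool now",(M.T@(t-p)/.02).round(2),"after",(M2.T@(t-p)/.02).round(2))
from plan import ik
print([v.round(2).tolist() for v in ik(t,M2)])
E
```

```text
24.97 q [-0.104  0.432  1.773  1.033  0.357  1.338] p [0.6981 0.1259 0.2825] F [-0.6  0.2  0.4]
[[0.596, -0.433, 0.676], [-0.73, -0.643, 0.231], [0.334, -0.632, -0.699]] tilt 45.6 az 18.9 xaz -50.8
spin,err 119.22811534542609 2.847763385194348
target [0.6115 0.1173 0.2055] tool shift rows [-3.55  4.58 -0.33]
world d [-0.041  -0.0275 -0.0392] tool now [-0.87  3.01 -0.33] after [ 3.05 -0.71 -0.33]
[[-0.17, 0.45, 1.91, 1.44, 0.36, -3.34], [-0.17, 0.45, 1.91, 1.44, 0.36, 2.94]]
```

send_rows(commands="5 -0.28 0.86 -0.09 0;5 -0.28 0.86 -0.09 0;5 -0.28 0.86 -0.09 0;5 -0.28 0.86 -0.09 0;5 0 0 0 1;5 0 0 0 1;5 0 0 0 1;5 0 0 0 1;5 0 0 0 1;5 0 0 0 1;5 0 0 0 1;5 0 0 0 1;5 0 0 0 1;5 0 0 0 1;5 0 0 0 1;5 0 0 0 1;5 0 0 0 1;5 0 0 0 1;5 0 0 0 1;5 0 0 0 1")

```text
t: 26.63
tcp_pos: [0.6503, 0.0957, 0.2366]
tool_rot: [-0.547, 0.742, -0.117, 0.369]
force: [0.1, 0.1, -0.9]
finger_gap: 0.133
gripper_force: 40.5
```

send_rows(commands="5 0 0 0 1;5 0 0 0 1;5 0 0 0 1;5 0 0 0 1;5 0 0 0 1;5 0 0 0 1;5 0 0 0 1;5 0 0 0 1")

```text
t: 27.3
tcp_pos: [0.6503, 0.0957, 0.2366]
tool_rot: [-0.321, 0.864, -0.011, 0.387]
force: [0.7, 0.3, -0.9]
finger_gap: 0.134
gripper_force: 40.5
```

```bash
python3 - <<'E'
from ali import *
p,M=st();s,e=best(M);print('spin,err',s,e);go(.015,p,M)
M2=M@R.from_euler('z',np.radians(s)).as_matrix(); t=mouth+axis*.12-M2@ot; print("world d",(t-p).round(4),"after",(M2.T@(t-p)/.02).round(2))
from plan import ik
for ss in(.12,.1,.06,0): print([v.round(2).tolist() for v in ik(mouth+axis*ss-M2@ot,M2)])
E
```

```text
27.3 q [-0.182  0.454  1.935  1.506  0.357  2.454] p [0.6503 0.0957 0.2366] F [ 0.7  0.3 -0.9]
[[-0.494, -0.547, 0.676], [-0.563, 0.794, 0.23], [-0.663, -0.267, -0.7]] tilt 45.6 az 18.8 xaz -131.2
spin,err 23.241916343389693 2.8721162446969397
target [0.644  0.1092 0.2343] tool shift rows [-0.15  0.74  0.02]
world d [ 0.0001  0.0005 -0.0004] after [0.01 0.02 0.02]
[[-0.18, 0.45, 1.94, 1.51, 0.36, -3.43], [-0.18, 0.45, 1.94, 1.51, 0.36, 2.86]]
[[-0.2, 0.47, 1.98, 1.66, 0.37, -3.59], [-0.2, 0.47, 1.98, 1.66, 0.37, 2.69]]
[[-0.23, 0.51, 2.07, 1.92, 0.41, -3.91], [-0.23, 0.51, 2.07, 1.92, 0.41, 2.37]]
[[-0.29, 0.6, 2.2, 2.21, 0.54, -4.3], [-0.29, 0.6, 2.2, 2.21, 0.54, 1.99]]
```

send_rows(commands="5 0 0 0 1;5 0 0 0 1;5 0 0 0 1;5 0 0 0 1;5 0 0 0 1;5 0 0 0 0.5")

```text
t: 27.8
tcp_pos: [0.6502, 0.0957, 0.2366]
tool_rot: [-0.151, 0.909, 0.063, 0.382]
force: [0.1, 0.2, -0.7]
finger_gap: 0.134
gripper_force: 40.5
```

```bash
python3 - <<'E'
from ali import *
p,M=st();print('spin,err',best(M));go(.015,p,M)
o=p+M@ot; r=M@rodt(); W=[]
for n in("wrist","scene"):
    s=snap(n,f"pics/{n}4.png"); print(n,"pred tip,origin,mouth",proj(s,[o+.105*r,o,mouth]).round(1).tolist())
    im=s["pixels"][:,:,::-1]; c=proj(s,(o+.105*r+mouth)[None]/2)[0].astype(int)
    h=(50,75) if n=="scene" else (100,150)
    x0,y0=np.clip(c-h,0,[640-2*h[0],480-2*h[1]]); W.append(cv2.resize(im[y0:y0+2*h[1],x0:x0+2*h[0]],(400,600),interpolation=cv2.INTER_CUBIC)); print("crop origin",x0,y0)
cv2.imwrite("pics/c4.png",np.hstack(W))
E
```

```text
27.8 q [-0.182  0.454  1.935  1.506  0.357  2.837] p [0.6502 0.0957 0.2366] F [ 0.1  0.2 -0.7]
[[-0.662, -0.322, 0.676], [-0.226, 0.947, 0.23], [-0.715, 0.0, -0.7]] tilt 45.6 az 18.8 xaz -161.2
spin,err (np.float64(1.2765797951670579), np.float64(2.8730086367283922))
target [0.65   0.097  0.2362] tool shift rows [0.01 0.06 0.02]
wrist pred tip,origin,mouth [[319.1, -175.3], [318.4, 257.7], [337.0, -247.3]]
crop origin 228 0
scene pred tip,origin,mouth [[334.6, 209.4], [292.4, 172.5], [337.4, 217.2]]
crop origin 285 138
```

View pics/c4.png

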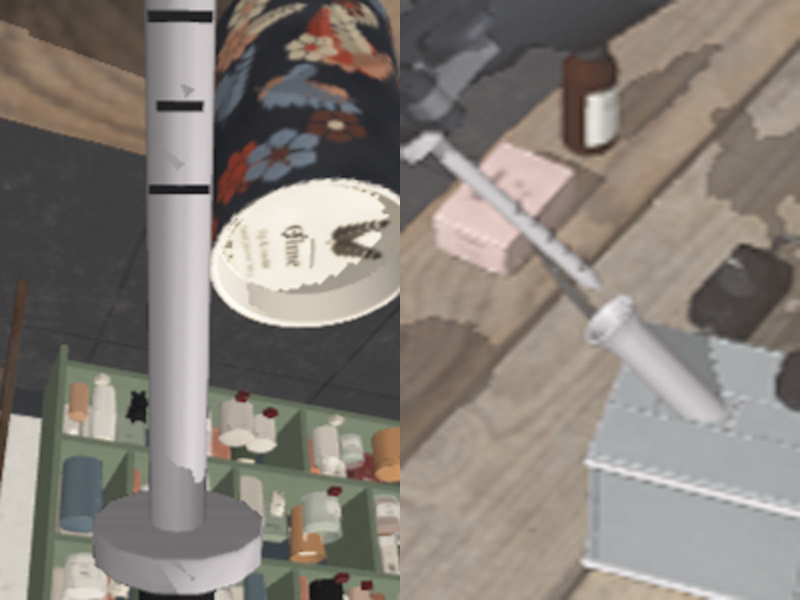

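send_rows(commands="5 0 0.03 0.2 0;5 0.5 0.01 0 0;5 0.5 0.01 0 0;5 0.5 0.01 -0.01 0;5 0.4 0.01 -0.02 0", grip_force=25)

```text
t: 28.32
tcp_pos: [0.626, 0.0899, 0.2063]
tool_rot: [-0.152, 0.909, 0.064, 0.382]
force: [1.6, 1.9, -2.0]
finger_gap: 0.133
gripper_force: 40.3
```

```bash
python3 - <<'E'
from ali import *
p,M=st();print('spin,err',best(M),readout.sense()["ft_torque"]);go(-.023,p,M)
E
```

```text
28.32 q [-0.207  0.493  2.018  1.794  0.385  2.505] p [0.626  0.0899 0.2063] F [ 1.6  1.9 -2. ]
[[-0.662, -0.326, 0.675], [-0.228, 0.945, 0.233], [-0.714, -0.0, -0.7]] tilt 45.6 az 19.0 xaz -161.0
spin,err (np.float64(1.4198458783086685), np.float64(2.8938629274870245)) [0.23704136 0.01333934 0.00443771]
target [0.6243 0.0893 0.2093] tool shift rows [-0.05 -0.   -0.17]
```

send_rows(commands="5 0.3 0.02 -0.02 0.35;5 0.4 0.02 -0.02 0;5 0.4 0.02 -0.02 0;5 0.4 0.02 -0.02 0;5 0.4 0.02 -0.02 0")

```text
t: 28.73
tcp_pos: [0.6008, 0.0825, 0.1818]
tool_rot: [-0.142, 0.91, 0.067, 0.383]
force: [3.6, -0.5, -0.9]
finger_gap: 0.135
gripper_force: 40.0
```

```bash
python3 - <<'E'
from ali import *
p,M=st();print('spin,err',best(M),readout.sense()["ft_torque"],"s",(p+M@ot-mouth)@axis-.105, "Ft",M.T@readout.sense()["force"]);go(-.105,p,M)
E
```

```text
28.73 q [-0.238  0.533  2.1    2.025  0.443  2.248] p [0.6008 0.0825 0.1818] F [ 3.6 -0.5 -0.9]
[[-0.666, -0.309, 0.678], [-0.206, 0.951, 0.231], [-0.717, 0.014, -0.697]] tilt 45.8 az 18.8 xaz -162.8
spin,err (np.float64(0.14733134693455635), np.float64(2.6960469045946795)) [-0.26969103 -0.31493093 -0.1027692 ] s -0.059790127931412064 Ft [-1.65029699 -1.58254098  2.95548387]
target [0.5691 0.0715 0.1514] tool shift rows [ 2.26 -0.05 -0.15]
```

send_rows(commands="5 0.4 0 -0.01 0;5 0.4 0 -0.01 0;5 0.4 0 -0.01 0;5 0.4 0 -0.01 0;5 0.3 0 -0.01 0")

```text
t: 29.15
tcp_pos: [0.5781, 0.0751, 0.1585]
tool_rot: [-0.142, 0.908, 0.069, 0.389]
force: [6.7, 1.9, 12.0]
finger_gap: 0.132
gripper_force: 41.1
```

```bash
python3 - <<'E'
from ali import *
p,M=st();print('spin,err',best(M),readout.sense()["ft_torque"],"s",(p+M@ot-mouth)@axis-.105, "Ft",M.T@readout.sense()["force"]);go(-.105,p,M)
E
```

```text
29.15 q [-0.277  0.588  2.179  2.202  0.537  2.011] p [0.5781 0.0751 0.1585] F [ 6.7  1.9 12. ]
[[-0.658, -0.31, 0.686], [-0.204, 0.95, 0.234], [-0.725, 0.014, -0.689]] tilt 46.5 az 18.9 xaz -162.8
spin,err (np.float64(0.18574529558707323), np.float64(2.005501756479338)) [ 0.53541399 -1.60013345  0.04245536] s -0.09337477638296689 Ft [-13.52174068  -0.07793295  -3.24188951]
target [0.5689 0.0715 0.1519] tool shift rows [ 0.58 -0.04 -0.13]
```

```bash
python3 - <<'E'
from ali import *
p,M=st();o=p+M@ot;W=[]
for n in("wrist","scene"):
    s=snap(n,f"pics/{n}5.png"); print(n,"pred origin,mouth",proj(s,[o,mouth]).round(1).tolist())
    im=s["pixels"][:,:,::-1]; c=proj(s,o[None])[0].astype(int)
    h=(40,60) if n=="scene" else (120,180)
    x0,y0=np.clip(c-h,0,[640-2*h[0],480-2*h[1]]); W.append(cv2.resize(im[y0:y0+2*h[1],x0:x0+2*h[0]],(400,600),interpolation=cv2.INTER_CUBIC)); print("crop origin",x0,y0)
print(readout.sense()["t"],"Ft",M.T@readout.sense()["force"])
cv2.imwrite("pics/c5.png",np.hstack(W))
E
```

```text
29.15 q [-0.277  0.588  2.179  2.202  0.537  2.011] p [0.5781 0.0751 0.1585] F [ 6.7  1.9 12. ]
[[-0.658, -0.31, 0.686], [-0.204, 0.95, 0.234], [-0.725, 0.014, -0.689]] tilt 46.5 az 18.9 xaz -162.8
wrist pred origin,mouth [[318.4, 257.7], [316.1, 225.2]]
crop origin 198 77
scene pred origin,mouth [[332.2, 213.8], [337.4, 217.2]]
crop origin 292 153
29.25 Ft [-4.80738952 -1.20976394 -1.34680465]
```

View pics/c5.png

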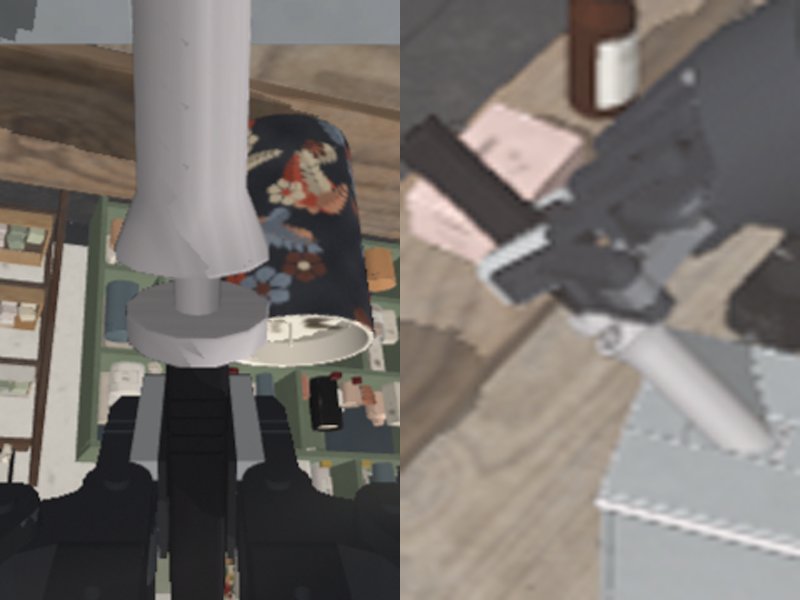

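send_rows(commands="5 0.25 0 -0.04 0;5 0.2 0 -0.04 0;5 0.15 0 -0.04 0;5 0.1 0 -0.02 0;5 0 0 0 0")

```text
t: 29.67
tcp_pos: [0.5695, 0.0723, 0.1521]
tool_rot: [-0.142, 0.906, 0.069, 0.392]
force: [13.2, 8.0, 7.1]
finger_gap: 0.132
gripper_force: 39.8
```

```bash
cat > chk.py <<'E'
from ali import *
p,M=st();r=readout.sense();print('spin,err',best(M),r["ft_torque"],"s",(p+M@ot-mouth)@axis-.105, "Ft",M.T@r["force"],r["gripper_force"]);go(-.105,p,M)
E
python3 chk.py
```

```text
29.67 q [-0.294  0.608  2.208  2.247  0.579  1.939] p [0.5695 0.0723 0.1521] F [13.2  8.   7.1]
[[-0.652, -0.312, 0.691], [-0.204, 0.95, 0.237], [-0.73, 0.014, -0.683]] tilt 46.9 az 18.9 xaz -162.6
spin,err (np.float64(0.29584090797263823), np.float64(1.593519252302335)) [ 1.09016646 -1.86035155  0.23612578] s -0.1043620555460645 Ft [-15.41407093   3.53062684   6.20151703] 39.779797196388245
target [0.5687 0.0715 0.1521] tool shift rows [ 0.03 -0.02 -0.04]
```

```bash
python3 - <<'E'
from h import *
a=load("pics/wrist5.npz")["pixels"]; b=snap("wrist","pics/wrist6.png")["pixels"]
for c in (290,342):
    print(c,a[225:300:3,c].mean(1).astype(int).tolist()); print(c,b[225:300:3,c].mean(1).astype(int).tolist())
cv2.imwrite("pics/c6.png",np.hstack([cv2.resize(i[170:320,258:378,::-1],(400,500)) for i in(a,b)]))
E
python3 chk.py
```

```text
290 [136, 138, 140, 141, 142, 142, 114, 97, 99, 100, 102, 103, 102, 102, 103, 105, 103, 119, 126, 124, 125, 126, 126, 142, 161]
290 [121, 120, 120, 120, 122, 123, 124, 126, 127, 129, 131, 133, 135, 135, 137, 138, 139, 123, 123, 122, 124, 124, 114, 157, 174]
342 [170, 169, 165, 163, 160, 142, 70, 87, 102, 100, 103, 102, 104, 102, 104, 106, 103, 138, 183, 185, 188, 192, 196, 189, 114]
342 [180, 180, 180, 177, 175, 173, 173, 174, 173, 172, 171, 169, 165, 163, 160, 159, 158, 156, 179, 181, 184, 187, 192, 208, 208]
29.72 q [-0.294  0.607  2.208  2.247  0.578  1.939] p [0.5695 0.0723 0.1521] F [13.6  7.8  6.6]
[[-0.653, -0.312, 0.69], [-0.204, 0.95, 0.237], [-0.73, 0.013, -0.684]] tilt 46.9 az 18.9 xaz -162.6
spin,err (np.float64(0.3022225371837824), np.float64(1.6116877326199783)) [ 1.05195497 -1.83713626  0.18281511] s -0.10436564896390868 Ft [-15.24158704   3.23435641   6.71381559] 39.76479649543762
target [0.5687 0.0715 0.1521] tool shift rows [ 0.03 -0.02 -0.04]
```

View pics/c6.png

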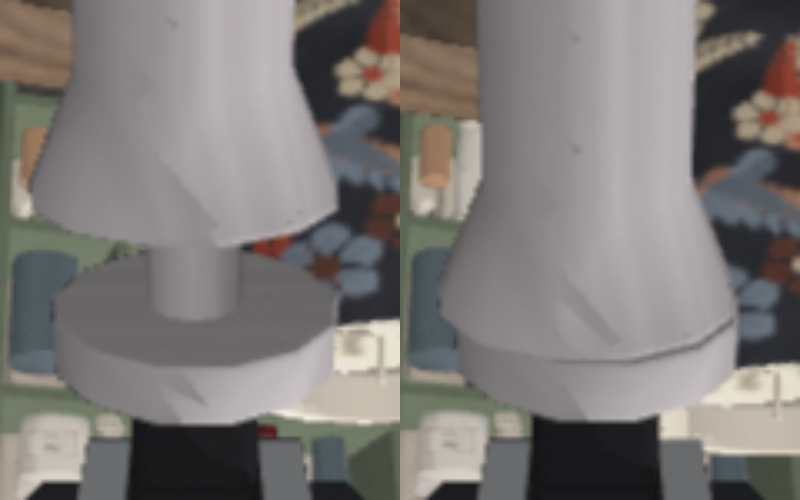

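send_rows(commands="5 0 0 0 0;5 0 0 0 0;5 0 0 0 0;5 0 0 0 0;5 0 0 0 0;5 0 0 0 0;5 0 0 0 0;5 0 0 0 0;5 -0.3 0 0.02 0;5 -0.6 0 0.02 0;5 -0.6 0 0.02 0;5 -0.6 0 0.02 0;5 -0.6 0 0.02 0;5 -0.6 0 0.02 0")

```text
t: 30.88
tcp_pos: [0.6076, 0.085, 0.1916]
tool_rot: [-0.141, 0.912, 0.067, 0.38]
force: [0.2, -0.3, -3.2]
finger_gap: 0.133
gripper_force: 40.2
```

```bash
python3 chk.py
```

```text
30.88 q [-0.226  0.511  2.073  1.934  0.413  2.358] p [0.6076 0.085  0.1916] F [ 0.2 -0.3 -3.2]
[[-0.671, -0.309, 0.674], [-0.207, 0.951, 0.229], [-0.712, 0.014, -0.702]] tilt 45.4 az 18.8 xaz -162.8
spin,err (np.float64(0.1145906469903709), np.float64(3.047453558796546)) [-0.37773004  0.385592   -0.02490335] s -0.047706179071735466 Ft [ 2.19510379 -0.38718646  2.26652486] 40.169148445129395
target [0.5692 0.0715 0.1512] tool shift rows [ 2.86 -0.08 -0.03]
```

send_rows(commands="5 -0.6 0 0 0;5 -0.6 0 0 0;5 -0.6 0 0 0;5 -0.6 0 0 0;5 -0.7 0 0 0")

```text
t: 31.3
tcp_pos: [0.6486, 0.0985, 0.2359]
tool_rot: [-0.142, 0.911, 0.067, 0.381]
force: [-0.4, 0.8, -0.3]
finger_gap: 0.137
gripper_force: 40.4
```

```bash
cat > s3.py <<'E'
from plan import *
def step3(q,d,sp,w=.57):
    p,M=fk(q,X); t=p+M@(np.array(d)*.02); T=M@rz(np.radians(4*sp))
    def f(v):
        a,B=fk(v,X); return np.r_[a-t,w*R.from_matrix(T.T@B).as_rotvec()]
    return least_squares(f,np.clip(q,lo+1e-5,hi-1e-5),bounds=(lo,hi),max_nfev=12).x
def rep(q):
    p,M=fk(q,X); return p.round(3),round(np.degrees(np.arccos(-M[2,2])),1),round(np.degrees(np.arctan2(M[1,2],M[0,2]))),q.round(2).tolist()
E
python3 - <<'E'
from s3 import *
import sys
from ali import st
p,M=st()
# candidate start places with this orientation
for spn in (0,):
  Ms=M@rz(np.radians(spn))
  for x in (.3,.38,.46,.54):
    for y in (.05,.15,.25):
      for z in (.25,.35,.45):
        s=[q.round(2).tolist() for q in ik(np.array([x,y,z]),Ms) if (q>=lo).all() and (q<=hi).all()]
        print(x,y,z,s if s else [q.round(2).tolist() for q in ik(np.array([x,y,z]),Ms)][:1]+["X"])
E
```

```text
31.3 q [-0.177  0.454  1.938  1.51   0.354  2.855] p [0.6486 0.0985 0.2359] F [-0.4  0.8 -0.3]
[[-0.669, -0.311, 0.675], [-0.208, 0.95, 0.231], [-0.713, 0.015, -0.701]] tilt 45.5 az 18.9 xaz -162.8
0.3 0.05 0.25 ['X']
0.3 0.05 0.35 ['X']
0.3 0.05 0.45 ['X']
0.3 0.15 0.25 [[-0.31, 0.09, 2.71, 2.2, 0.55, -4.31], 'X']
0.3 0.15 0.35 [[-0.31, -0.42, 2.39, 0.79, 0.64, -2.71]]
0.3 0.15 0.45 [[-0.31, -0.57, 2.15, 0.55, 0.95, -2.37]]
0.3 0.25 0.25 [[0.5, 0.18, 2.49, 3.51, 0.34, 1.36], 'X']
0.3 0.25 0.35 [[0.5, -0.16, 2.28, -0.48, 0.26, -0.97]]
0.3 0.25 0.45 [[0.5, -0.32, 2.07, -0.2, 0.62, -1.27]]
0.38 0.05 0.25 [[-0.73, 0.15, 2.56, 1.6, 0.67, -4.06], 'X']
0.38 0.05 0.35 [[-0.73, -0.23, 2.32, 0.96, 0.86, -3.2], 'X']
0.38 0.05 0.45 [[-0.73, -0.39, 2.1, 0.77, 1.12, -2.85]]
0.38 0.15 0.25 [[-0.16, 0.17, 2.51, 2.22, 0.43, -4.17], 'X']
0.38 0.15 0.35 [[-0.16, -0.18, 2.3, 0.88, 0.45, -2.74]]
0.38 0.15 0.45 [[-0.16, -0.34, 2.08, 0.51, 0.75, -2.3]]
0.38 0.25 0.25 [[0.34, 0.23, 2.38, 3.17, 0.26, 1.57]]
0.38 0.25 0.35 [[0.34, -0.05, 2.2, -0.03, 0.2, -1.51]]
0.38 0.25 0.45 [[0.34, -0.21, 2.0, -0.01, 0.56
[... 594 characters left out ...]
1, 2.04, 1.0, 0.58, -3.0], 'X']
0.54 0.05 0.45 [[-0.38, -0.04, 1.87, 0.71, 0.79, -2.63]]
0.54 0.15 0.25 [[-0.08, 0.32, 2.16, 1.87, 0.3, 2.56]]
0.54 0.15 0.35 [[-0.08, 0.12, 2.02, 0.87, 0.38, -2.68]]
0.54 0.15 0.45 [[-0.08, -0.02, 1.85, 0.51, 0.63, -2.27]]
0.54 0.25 0.25 [[0.2, 0.36, 2.08, 2.31, 0.13, 2.33]]
0.54 0.25 0.35 [[0.2, 0.17, 1.95, 0.38, 0.25, -2.02]]
0.54 0.25 0.45 [[0.2, 0.04, 1.78, 0.18, 0.53, -1.8]]plan.py:6: RuntimeWarning: invalid value encountered in arcsin
  q1=np.arctan2(w[1],w[0])-np.arcsin(l/rr); rho=np.sqrt(rr*rr-l*l); z=w[2]-.2738
plan.py:6: RuntimeWarning: invalid value encountered in sqrt
  q1=np.arctan2(w[1],w[0])-np.arcsin(l/rr); rho=np.sqrt(rr*rr-l*l); z=w[2]-.2738
```

```bash
cat > unt.py <<'E'
from s3 import *
from ali import rodt
import itertools
def cost(M): return np.degrees(np.hypot((M@rodt())[2],M[2,1]))
def goto(q,tgt,n,sp=0):
    p0=fk(q,X)[0]
    for i in range(n):
        p,M=fk(q,X); d=M.T@((np.array(tgt)-p)/(n-i))/.02; q=step3(q,np.clip(d,-1,1),sp)
    return q
D=[np.array(d)/np.linalg.norm(d) for d in itertools.product((-1,0,1),repeat=3) if any(d)]
def greedy(q,n,zmin=.15,goal=1.5):
    tr=[]
    for i in range(n):
        c=[]
        p,M=fk(q,X)
        for d in D:
            t=M.T@d; t=t/max(abs(t).max(),1e-9); v=step3(q,t,0); pv,Mv=fk(v,X)
            c.append((cost(Mv)+1000*max(0,zmin-pv[2]),tuple(t.round(2)),v,d))
        b=min(c,key=lambda c:c[0]); q=b[2]; tr.append((b[1],b[3].round(1).tolist(),round(cost(fk(q,X)[1]),1),fk(q,X)[0].round(3).tolist()))
        if b[0]<goal:break
    return q,tr
E
cat > r1.py <<'E'
from unt import *
from station import readout
q0=np.array(readout.sense()["q"])
q=goto(q0,(.60,.19,.245),6);print(rep(q));q=goto(q,(.5,.22,.25),6);print(rep(q))
for tgt in [(.38,.25,.25),(.4,.2,.22),(.34,.28,.25)]:
    v=goto(q,tgt,7);print(tgt,rep(v))
    v,tr=greedy(v,45);print(len(tr),tr[-1],rep(v)); print([t[1:] for t in tr[::6]])
E
time python3 r1.py
```

```text
(array([0.6  , 0.19 , 0.245]), np.float64(45.5), 19, [0.03, 0.4, 2.0, 1.75, 0.22, 2.77])
(array([0.5 , 0.22, 0.25]), np.float64(45.5), 19, [0.13, 0.31, 2.19, 2.36, 0.2, 2.23])
(0.38, 0.25, 0.25) (array([0.38, 0.25, 0.25]), np.float64(45.5), 19, [0.34, 0.23, 2.38, 3.17, 0.26, 1.57])
45 ((np.float64(0.73), np.float64(1.0), np.float64(0.71)), [-0.6, 0.6, -0.6], np.float64(11.9), [0.276, -0.085, 0.153]) (array([ 0.276, -0.085,  0.153]), np.float64(15.3), 33, [-1.0, 0.3, 2.44, 0.6, 0.48, 2.84])
[([-0.7, -0.7, 0.0], np.float64(38.3), [0.359, 0.229, 0.252]), ([0.0, -0.7, -0.7], np.float64(34.1), [0.383, 0.149, 0.24]), ([-0.7, 0.0, -0.7], np.float64(30.0), [0.373, 0.125, 0.223]), ([-0.6, -0.6, -0.6], np.float64(25.7), [0.364, 0.111, 0.2]), ([-0.6, -0.6, -0.6], np.float64(21.2), [0.354, 0.112, 0.169]), ([-0.7, -0.7, 0.0], np.float64(17.0), [0.348, 0.073, 0.151]), ([-0.7, -0.7, 0.0], np.float64(15.2), [0.324, -0.038, 0.16]), ([-0.6, 0.6, -0.6], np.float64(12.5), [0.29, -0.073, 0.155])]
(0.4, 0.2, 0.22) (array([0.404, 0.203, 0.223]), np.float64(45.2), 19, [0.12, 0.32, 2.44, 2.77, 0.42, 1.78])
4
[... 880 characters left out ...]
), [-1.0, 0.0, 0.0], np.float64(11.6), [0.279, -0.093, 0.159]) (array([ 0.279, -0.093,  0.159]), np.float64(15.1), 24, [-1.0, 0.27, 2.44, 0.61, 0.47, 2.85])
[([0.0, -0.7, -0.7], np.float64(38.2), [0.342, 0.262, 0.232]), ([0.0, -0.7, -0.7], np.float64(34.0), [0.363, 0.206, 0.217]), ([-0.6, -0.6, -0.6], np.float64(29.6), [0.368, 0.142, 0.214]), ([-0.6, -0.6, -0.6], np.float64(25.3), [0.366, 0.095, 0.198]), ([-0.6, -0.6, -0.6], np.float64(20.8), [0.358, 0.094, 0.166]), ([-0.7, -0.7, 0.0], np.float64(16.9), [0.351, 0.047, 0.154]), ([-0.7, -0.7, 0.0], np.float64(15.0), [0.334, -0.031, 0.155]), ([-0.7, -0.7, 0.0], np.float64(12.5), [0.29, -0.092, 0.157])]
real	1m31.111s
user	1m31.537s
sys	0m0.132s
```

```bash
cat > r2.py <<'E'
from unt import *
from station import readout
from multiprocessing import Pool
q0=np.array(readout.sense()["q"])
def pushrun(q,az,el,n,zmin):
    best=(99,);
    for i in range(n):
        p,M=fk(q,X); a,e=np.radians([az,el]); t=M.T@[np.cos(a)*np.cos(e),np.sin(a)*np.cos(e),np.sin(e)]; t/=abs(t).max()
        v=step3(q,t,0); pv,Mv=fk(v,X)
        if pv[2]<zmin: break
        q=v; c=cost(Mv)
        if c<1.5: break
    return i,cost(fk(q,X)[1]),q
def job(a):
    tgt,az,el=a
    q=goto(qm,tgt,7,-1 ) ; i,c,v=pushrun(q,az,el,40,.13); return (round(c,1),i,tgt,az,el,rep(v))
q=goto(q0,(.60,.19,.245),6,-1);qm=goto(q,(.5,.22,.25),6,-1)
if __name__=="__main__":
    print(rep(qm))
    J=[(t,az,el) for t in [(.38,.25,.25),(.38,.25,.32),(.34,.28,.28),(.42,.22,.28),(.3,.33,.28),(.36,.2,.28)] for az in(180,200,220,240,260) for el in(0,-25,-50)]
    with Pool() as P: out=P.map(job,J,chunksize=2)
    for o in sorted(out,key=lambda o:o[0])[:10]+sorted(out,key=lambda o:(o[0]-45)/(o[1]+5))[:6]: print(o)
E
nproc; time python3 r2.py
```

```text
4
(array([0.5 , 0.22, 0.25]), np.float64(45.5), 19, [0.13, 0.31, 2.19, 2.36, 0.2, 1.39])
(np.float64(17.3), 39, (0.36, 0.2, 0.28), 200, -25, (array([0.064, 0.147, 0.27 ]), np.float64(18.0), 23, [-0.07, -0.75, 2.44, 0.15, 1.17, 2.85]))
(np.float64(18.4), 39, (0.36, 0.2, 0.28), 200, 0, (array([0.054, 0.157, 0.272]), np.float64(19.2), 29, [0.03, -0.75, 2.44, 0.17, 1.16, 2.85]))
(np.float64(19.3), 39, (0.38, 0.25, 0.32), 220, -25, (array([0.086, 0.091, 0.271]), np.float64(18.3), -14, [-0.21, -0.75, 2.44, -0.01, 1.13, 2.85]))
(np.float64(19.8), 32, (0.38, 0.25, 0.32), 180, -50, (array([0.142, 0.328, 0.138]), np.float64(22.0), 42, [0.9, 0.41, 2.44, 3.75, 0.11, 0.14]))
(np.float64(19.9), 39, (0.42, 0.22, 0.28), 200, 0, (array([0.063, 0.158, 0.275]), np.float64(20.8), 27, [0.02, -0.75, 2.44, 0.18, 1.13, 2.85]))
(np.float64(21.4), 39, (0.38, 0.25, 0.25), 220, 0, (array([0.084, 0.068, 0.273]), np.float64(19.8), -28, [-0.2, -0.75, 2.44, -0.11, 1.12, 2.85]))
(np.float64(21.5), 39, (0.38, 0.25, 0.32), 200, 0, (array([0.055, 0.176, 0.279]), np.float64(23.0), 37, [0.09, -0.75, 2.44, 0.23, 1.12, 2.8
[... 653 characters left out ...]
.358, 0.182, 0.134]), np.float64(29.0), 10, [0.2, 0.49, 2.44, 3.2, 0.29, 0.11]))
(np.float64(35.7), 8, (0.38, 0.25, 0.25), 240, -50, (array([0.406, 0.206, 0.142]), np.float64(39.2), 16, [0.19, 0.57, 2.44, 3.04, 0.55, 0.24]))
(np.float64(32.0), 14, (0.38, 0.25, 0.32), 240, -50, (array([0.422, 0.116, 0.143]), np.float64(34.7), 17, [-0.17, 0.51, 2.44, 2.49, 0.44, 0.45]))
(np.float64(19.8), 32, (0.38, 0.25, 0.32), 180, -50, (array([0.142, 0.328, 0.138]), np.float64(22.0), 42, [0.9, 0.41, 2.44, 3.75, 0.11, 0.14]))
(np.float64(34.3), 11, (0.34, 0.28, 0.28), 240, -50, (array([0.345, 0.248, 0.144]), np.float64(37.2), 11, [0.48, 0.54, 2.44, 3.51, 0.5, 0.06]))
real	0m18.564s
user	1m7.656s
sys	0m0.339s
```

```bash
cat > r3.py <<'E'
from r2 import *
def job1(a):
    tgt,az,el=a; q=goto(qm,tgt,7,-1); i,c,v=pushrun(q,az,el,40,.13); return (c,i+7,[a],v)
def job2(a):
    (c0,n0,h,q),tgt,az,el,k=a
    q=goto(q,tgt,k,0); i,c,v=pushrun(q,az,el,40,.13); return (c,n0+i+k,h+[(tgt,k,az,el,i)],v)
score=lambda o:o[1]+o[0]*1.0
def div(L,k):
    L=sorted(L,key=score); return L[:k]
if __name__=="__main__":
  with Pool() as P:
    A=P.map(job1,[(t,az,el) for t in [(.36,.2,.28),(.36,.2,.24),(.34,.18,.28),(.38,.18,.28)] for az in(195,210,220,230) for el in(-35,-50,-65)],chunksize=2)
    for st_ in range(3):
        top=div(A,5); print([(round(o[0],1),o[1],o[2],rep(o[3])) for o in top[:3]])
        A=P.map(job2,[(o,(o[3+0]*0+0).tolist() and tuple((fk(o[3],X)[0]+np.array(dd)).round(3)),az,el,6) for o in top for dd in [(0,0,.1),(0,.03,.12),(.03,.0,.12),(-.03,0,.12)] for az in(195,215,235) for el in(-35,-55)],chunksize=4)
    for o in div(A,4): print((round(o[0],1),o[1],o[2],rep(o[3])))
E
time timeout 550 python3 r3.py
```

```text
[(np.float64(35.5), 14, [((0.36, 0.2, 0.24), 230, -65)], (array([0.402, 0.21 , 0.143]), np.float64(39.0), 16, [0.2, 0.56, 2.44, 3.05, 0.54, 0.25])), (np.float64(32.0), 18, [((0.36, 0.2, 0.24), 230, -50)], (array([0.402, 0.166, 0.141]), np.float64(34.5), 15, [0.06, 0.52, 2.44, 2.87, 0.42, 0.29])), (np.float64(35.2), 15, [((0.36, 0.2, 0.24), 220, -65)], (array([0.393, 0.224, 0.132]), np.float64(38.6), 15, [0.27, 0.6, 2.44, 3.14, 0.57, 0.22]))]
[(np.float64(32.8), 26, [((0.36, 0.2, 0.24), 230, -65), ((np.float64(0.402), np.float64(0.21), np.float64(0.243)), 6, 235, -55, 6)], (array([0.407, 0.167, 0.143]), np.float64(35.5), 15, [0.06, 0.52, 2.44, 2.87, 0.44, 0.29])), (np.float64(26.8), 32, [((0.36, 0.2, 0.24), 230, -50), ((np.float64(0.372), np.float64(0.166), np.float64(0.261)), 6, 235, -55, 8)], (array([0.394, 0.095, 0.141]), np.float64(28.4), 14, [-0.19, 0.45, 2.44, 2.38, 0.29, 0.56])), (np.float64(29.0), 30, [((0.36, 0.2, 0.24), 230, -50), ((np.float64(0.402), np.float64(0.166), np.float64(0.241)), 6, 235, -55, 6)], (array([0.407, 0.108, 0.136]), np.float64(30.9), 14, [-0.15, 0.5, 2.
[... 1787 characters left out ...]
np.float64(0.263)), 6, 235, -55, 9), ((np.float64(0.395), np.float64(0.16), np.float64(0.232)), 6, 235, -55, 5), ((np.float64(0.365), np.float64(0.11), np.float64(0.261)), 6, 235, -55, 7)], (array([0.377, 0.02 , 0.147]), np.float64(24.5), 13, [-0.47, 0.39, 2.44, 1.67, 0.27, 1.01]))
(np.float64(25.5), 51, [((0.36, 0.2, 0.24), 230, -65), ((np.float64(0.372), np.float64(0.21), np.float64(0.263)), 6, 235, -55, 9), ((np.float64(0.395), np.float64(0.16), np.float64(0.232)), 6, 235, -55, 5), ((np.float64(0.395), np.float64(0.11), np.float64(0.241)), 6, 235, -55, 5)], (array([0.39 , 0.047, 0.146]), np.float64(26.9), 13, [-0.37, 0.42, 2.44, 1.99, 0.28, 0.78]))
real	1m5.755s
user	4m2.711s
sys	0m0.305s
```

```bash
sed -i 's/score=lambda o:.*/score=lambda o:o[1]+o[0]*2.2/; s/range(3)/range(2)/; s/(.36,.2,.24),(.34,.18,.28),(.38,.18,.28)/(.36,.2,.34),(.33,.24,.32),(.36,.16,.32)/; s/(-35,-50,-65)/(-20,-40,-55)/; s/(195,215,235) for el in(-35,-55)/(185,200,215,230) for el in(-25,-50)/; s/(0,0,.1),(0,.03,.12),(.03,.0,.12),(-.03,0,.12)/(0,.04,.14),(.04,.0,.14),(.04,.06,.14)/' r3.py; time timeout 570 python3 r3.py
```

```text
[(np.float64(15.5), 46, [((0.36, 0.2, 0.28), 220, -40)], (array([ 0.122, -0.156,  0.222]), np.float64(16.4), 19, [-1.96, -0.06, 2.44, 0.26, 0.97, 0.97])), (np.float64(17.1), 46, [((0.36, 0.2, 0.28), 210, -20)], (array([0.072, 0.114, 0.268]), np.float64(16.5), 0, [-0.14, -0.75, 2.44, 0.04, 1.17, 2.85])), (np.float64(17.2), 46, [((0.36, 0.2, 0.28), 210, -40)], (array([0.083, 0.12 , 0.269]), np.float64(17.2), 4, [-0.21, -0.75, 2.44, 0.09, 1.16, 2.85]))]
[(np.float64(1.5), 72, [((0.36, 0.2, 0.28), 210, -20), ((np.float64(0.072), np.float64(0.154), np.float64(0.408)), 6, 185, -25, 20)], (array([-0.022,  0.125,  0.256]), np.float64(2.8), 81, [-0.01, -0.75, 2.44, 0.05, 1.44, 2.85])), (np.float64(1.2), 73, [((0.36, 0.2, 0.28), 210, -40), ((np.float64(0.083), np.float64(0.16), np.float64(0.409)), 6, 185, -25, 21)], (array([-0.014,  0.132,  0.257]), np.float64(3.9), 84, [-0.09, -0.75, 2.44, 0.07, 1.45, 2.85])), (np.float64(0.9), 74, [((0.36, 0.2, 0.28), 210, -40), ((np.float64(0.083), np.float64(0.16), np.float64(0.409)), 6, 185, -50, 22)], (array([-0.013,  0.13 ,  0.257]), np.float64(3.3), 86
[... 594 characters left out ...]
t64(2.8), 87, [-0.02, -0.75, 2.19, 0.05, 1.7, 2.85]))
(np.float64(1.2), 78, [((0.36, 0.2, 0.28), 210, -20), ((np.float64(0.072), np.float64(0.154), np.float64(0.408)), 6, 185, -25, 20), ((np.float64(0.018), np.float64(0.125), np.float64(0.396)), 6, 200, -25, 0)], (array([0.007, 0.124, 0.366]), np.float64(2.5), 90, [-0.02, -0.75, 2.16, 0.05, 1.73, 2.85]))
(np.float64(0.8), 79, [((0.36, 0.2, 0.28), 210, -40), ((np.float64(0.083), np.float64(0.16), np.float64(0.409)), 6, 185, -25, 21), ((np.float64(0.026), np.float64(0.132), np.float64(0.397)), 6, 230, -25, 0)], (array([0.015, 0.127, 0.365]), np.float64(3.4), 89, [-0.1, -0.75, 2.16, 0.06, 1.73, 2.85]))
real	1m15.751s
user	4m40.102s
sys	0m0.467s
```

```bash
cat > r4.py <<'E'
from unt import *
from station import readout
from multiprocessing import Pool
q0=np.array(readout.sense()["q"])
ok=lambda p:p[2]>.11 and np.hypot(p[0],p[1])>.24
def pushrun(q,daz,el,n):
    for i in range(n):
        p,M=fk(q,X); a=np.arctan2(M[1,2],M[0,2])+np.pi+np.radians(daz); e=np.radians(el); t=M.T@[np.cos(a)*np.cos(e),np.sin(a)*np.cos(e),np.sin(e)]; t/=abs(t).max()
        v=step3(q,t,0); pv,Mv=fk(v,X)
        if not ok(pv) or cost(Mv)>cost(M)+.5: break
        q=v
        if cost(Mv)<1.2: break
    return i,q
def job(a):
    (c0,n0,h,q,sp),al,q1,daz,el=a
    p,M=fk(q,X); al_=np.radians(al); rho=.285*np.cos(al_)
    w=rz(q1)@[rho,.1111,.2738+.285*np.sin(al_)]; t=w+.2885*M[:,2]; d=t-p
    if not ok(t): return None
    k=max(3,int(np.ceil(np.linalg.norm(d)/.022)))
    q=goto(q,t,k,sp); i,v=pushrun(q,daz,el,30); p=fk(v,X)[0]; return (cost(fk(v,X)[1]),n0+i+k,h+[(t.round(3).tolist(),k,daz,el,i,round(cost(fk(v,X)[1]),1),p.round(3).tolist())],v,0)
if __name__=="__main__":
  q=goto(q0,(.60,.19,.245),6,-1);qm=goto(q,(.5,.22,.25),6,-1)
  T=[(45,0,[],qm,-1)]
  with Pool() as P:
    for s in range(4):
        A=[o for o in P.map(job,[(o,al,q1,daz,el) for o in T for al in(15,40,65) for q1 in(.15,.5) for daz in(-20,0,20) for el in(-20,-45)],chunksize=4) if o]
        A.sort(key=lambda o:o[1]+o[0]*1.8); T=A[:4]
        for o in T[:2]: print(s,round(o[0],1),o[1],o[2],rep(o[3]))
E
time timeout 570 python3 r4.py
```

```text
0 27.8 22 [([0.394, 0.209, 0.255], 5, 20, -20, 17, np.float64(27.8), [0.246, 0.021, 0.296])] (array([0.246, 0.021, 0.296]), np.float64(30.1), 18, [-1.79, -0.66, 2.44, 0.45, 1.64, 1.4])
0 29.0 21 [([0.394, 0.209, 0.255], 5, 20, -45, 16, np.float64(29.0), [0.381, 0.187, 0.112])] (array([0.381, 0.187, 0.112]), np.float64(31.3), 12, [0.18, 0.6, 2.44, 3.1, 0.45, 0.32])
1 20.4 39 [([0.394, 0.209, 0.255], 5, 20, -45, 16, np.float64(29.0), [0.381, 0.187, 0.112]), ([0.346, 0.174, 0.211], 5, 20, -20, 13, np.float64(20.4), [0.229, 0.089, 0.262])] (array([0.229, 0.089, 0.262]), np.float64(21.5), 9, [-0.37, -0.32, 2.44, 0.29, 0.71, 2.68])
1 21.7 37 [([0.394, 0.209, 0.255], 5, 20, -45, 16, np.float64(29.0), [0.381, 0.187, 0.112]), ([0.346, 0.174, 0.211], 5, 20, -45, 11, np.float64(21.7), [0.315, 0.189, 0.11])] (array([0.315, 0.189, 0.11 ]), np.float64(22.6), 2, [0.32, 0.53, 2.44, 3.62, 0.23, -0.05])
2 10.4 54 [([0.394, 0.209, 0.255], 5, 20, -45, 16, np.float64(29.0), [0.381, 0.187, 0.112]), ([0.346, 0.174, 0.211], 5, 20, -20, 13, np.float64(20.4), [0.229, 0.089, 0.262]), ([0.243, 0.219, 0.189], 7,
[... 677 characters left out ...]
9, 0.189], 7, 20, -45, 8, np.float64(10.4), [0.284, 0.15, 0.121]), ([0.252, 0.166, 0.174], 3, 0, -45, 5, np.float64(5.8), [0.264, 0.146, 0.115])] (array([0.264, 0.146, 0.115]), np.float64(7.4), 38, [0.05, 0.43, 2.44, 0.42, 0.18, 2.82])
3 6.2 62 [([0.394, 0.209, 0.255], 5, 20, -45, 16, np.float64(29.0), [0.381, 0.187, 0.112]), ([0.346, 0.174, 0.211], 5, 20, -20, 13, np.float64(20.4), [0.229, 0.089, 0.262]), ([0.243, 0.219, 0.189], 7, 20, -45, 8, np.float64(10.4), [0.284, 0.15, 0.121]), ([0.252, 0.166, 0.174], 3, 20, -45, 5, np.float64(6.2), [0.284, 0.11, 0.11])] (array([0.284, 0.11 , 0.11 ]), np.float64(8.0), 40, [-0.11, 0.45, 2.44, 0.58, 0.19, 2.51])
real	0m35.251s
user	2m3.982s
sys	0m0.392s
```

```bash
cat > tr.py <<'E'
from unt import *
from station import readout
def tgo(q,tgt,n,sp=0,pr=True):
    out=[]
    for i in range(n):
        p,M=fk(q,X); d=M.T@((np.array(tgt)-p)/(n-i))/.02; d=np.clip(d,-1,1).round(2); q=step3(q,d,sp); out.append("5 %g %g %g %g"%(*d,sp))
    if pr: print(";".join(out)); print(rep(q),"cost",round(cost(fk(q,X)[1]),1), "tip",(fk(q,X)[0]+fk(q,X)[1]@(np.array([.036,0,-.0134])+.105*rodt())).round(3))
    return q
def tpush(q,daz,el,n):
    out=[]
    for i in range(n):
        p,M=fk(q,X); a=np.arctan2(M[1,2],M[0,2])+np.pi+np.radians(daz); e=np.radians(el); t=M.T@[np.cos(a)*np.cos(e),np.sin(a)*np.cos(e),np.sin(e)]; t=(t/abs(t).max()).round(2)
        q=step3(q,t,0); out.append("5 %g %g %g 0"%tuple(t))
    print(";".join(out)); print(rep(q),"cost",round(cost(fk(q,X)[1]),1), "tip",(fk(q,X)[0]+fk(q,X)[1]@(np.array([.036,0,-.0134])+.105*rodt())).round(3)); return q
Q=np.array(readout.sense()["q"])
E
python3 - <<'E'
from tr import *
q=tgo(Q,(.65,.1,.30),4,-1);q=tgo(q,(.52,.22,.29),8,-1);q=tgo(q,(.394,.209,.255),7,-1);q=tpush(q,20,-45,16)
E
```

```text
5 -0.59 0.03 -0.55 -1;5 -0.64 -0.02 -0.56 -1;5 -0.73 -0.09 -0.59 -1;5 -0.94 -0.17 -0.64 -1
(array([0.648, 0.099, 0.294]), np.float64(47.4), 19, [-0.18, 0.35, 1.91, 1.26, 0.39, 2.85]) cost 39.8 tip [0.559 0.029 0.208]
5 0.09 1 -0.36 -1;5 0.02 1 -0.36 -1;5 -0.05 1 -0.36 -1;5 -0.12 1 -0.36 -1;5 -0.2 1 -0.36 -1;5 -0.28 1 -0.36 -1;5 -0.35 1 -0.35 -1;5 -0.43 1 -0.36 -1
(array([0.522, 0.219, 0.291]), np.float64(47.4), 19, [0.12, 0.24, 2.12, 1.79, 0.16, 1.96]) cost 40.6 tip [0.48  0.095 0.234]
5 0.37 0.74 -0.48 -1;5 0.32 0.76 -0.47 -1;5 0.26 0.78 -0.48 -1;5 0.21 0.79 -0.47 -1;5 0.15 0.81 -0.48 -1;5 0.09 0.81 -0.47 -1;5 0.04 0.82 -0.48 -1
(array([0.394, 0.209, 0.255]), np.float64(47.4), 19, [0.15, 0.21, 2.43, 2.74, 0.34, 0.52]) cost 41.6 tip [0.401 0.068 0.242]
5 0.55 1 -0.01 0;5 0.54 1 0 0;5 0.54 1 0.02 0;5 0.53 1 0.04 0;5 0.53 1 0.05 0;5 0.52 1 0.07 0;5 0.52 1 0.09 0;5 0.51 1 0.1 0;5 0.51 1 0.12 0;5 0.5 1 0.13 0;5 0.49 1 0.15 0;5 0.49 1 0.16 0;5 0.48 1 0.18 0;5 0.47 1 0.19 0;5 0.47 1 0.21 0;5 0.46 1 0.22 0
(array([0.383, 0.197, 0.133]), np.float64(34.2), 12, [0.21, 0.55, 2.44, 3.13, 0.44, 0.17]) cost 31.8 tip [0.382 0.055 0.136]
```

send_rows(commands="5 -0.8 0 -0.55 0;5 -0.64 -0.02 -0.56 -1;5 -0.73 -0.09 -0.59 -1;5 -0.94 -0.17 -0.64 -1;5 0.09 1 -0.36 -1;5 0.02 1 -0.36 -1;5 -0.05 1 -0.36 -1;5 -0.12 1 -0.36 -1;5 -0.2 1 -0.36 -1;5 -0.28 1 -0.36 -1;5 -0.35 1 -0.35 -1;5 -0.43 1 -0.36 -1")

```text
t: 32.3
tcp_pos: [0.5261, 0.2223, 0.2947]
tool_rot: [-0.47, 0.784, -0.087, 0.395]
force: [0.6, -0.4, -0.5]
finger_gap: 0.135
gripper_force: 40.4
```

```bash
python3 - <<'E'
from ali import st
st()
from tr import *
print(rep(Q))
q=tgo(Q,(.394,.209,.255),7,-1);q=tpush(q,20,-45,16)
E
```

```text
32.3 q [0.13  0.243 2.105 1.786 0.146 2.036] p [0.5261 0.2223 0.2947] F [ 0.6 -0.4 -0.5]
[[-0.245, -0.669, 0.702], [-0.807, 0.542, 0.235], [-0.538, -0.509, -0.672]] tilt 47.8 az 18.5 xaz -106.9
(array([0.526, 0.222, 0.295]), np.float64(47.8), 19, [0.13, 0.24, 2.11, 1.79, 0.15, 2.04])
5 0.46 0.72 -0.49 -1;5 0.41 0.76 -0.5 -1;5 0.36 0.78 -0.49 -1;5 0.3 0.8 -0.5 -1;5 0.24 0.82 -0.49 -1;5 0.18 0.84 -0.5 -1;5 0.13 0.86 -0.49 -1
(array([0.394, 0.209, 0.255]), np.float64(47.8), 19, [0.15, 0.22, 2.44, 2.77, 0.36, 0.56]) cost 41.7 tip [0.394 0.068 0.235]
5 0.64 1 -0.02 0;5 0.63 1 -0 0;5 0.63 1 0.02 0;5 0.62 1 0.03 0;5 0.62 1 0.05 0;5 0.61 1 0.07 0;5 0.6 1 0.09 0;5 0.6 1 0.1 0;5 0.59 1 0.12 0;5 0.58 1 0.14 0;5 0.58 1 0.15 0;5 0.57 1 0.17 0;5 0.56 1 0.18 0;5 0.55 1 0.2 0;5 0.54 1 0.21 0;5 0.53 1 0.23 0
(array([0.38 , 0.203, 0.126]), np.float64(34.2), 11, [0.25, 0.57, 2.44, 3.21, 0.47, 0.22]) cost 31.7 tip [0.37  0.061 0.124]
```

send_rows(commands="5 0.46 0.72 -0.49 -1;5 0.41 0.76 -0.5 -1;5 0.36 0.78 -0.49 -1;5 0.3 0.8 -0.5 -1;5 0.24 0.82 -0.49 -1;5 0.18 0.84 -0.5 -1;5 0.13 0.86 -0.49 -1;5 0.64 1 -0.02 0;5 0.63 1 0 0;5 0.63 1 0.02 0;5 0.62 1 0.03 0;5 0.62 1 0.05 0;5 0.61 1 0.07 0;5 0.6 1 0.09 0;5 0.6 1 0.1 0;5 0.59 1 0.12 0;5 0.58 1 0.14 0;5 0.58 1 0.15 0;5 0.57 1 0.17 0;5 0.56 1 0.18 0")

```text
t: 33.97
tcp_pos: [0.3884, 0.2364, 0.1234]
tool_rot: [-0.622, 0.707, -0.153, 0.302]
force: [0.1, 0.4, -2.2]
finger_gap: 0.131
gripper_force: 40.4
```

```bash
sed -i 's/^  q=goto(q0.*$/  qm=q0/; s/T=\[(45,0,\[\],qm,-1)\]/T=[(45,0,[],qm,0)]/' r4.py; python3 -c "
from ali import st
st()"; timeout 570 python3 r4.py
```

```text
33.97 q [0.335 0.647 2.441 3.231 0.638 0.371] p [0.3884 0.2364 0.1234] F [ 0.1  0.4 -2.2]
[[-0.046, -0.786, 0.617], [-0.971, 0.18, 0.158], [-0.235, -0.592, -0.771]] tilt 39.5 az 14.4 xaz -92.7
0 34.4 5 [([0.434, 0.197, 0.125], 3, 20, -20, 2, np.float64(34.4), [0.42, 0.184, 0.114])] (array([0.42 , 0.184, 0.114]), np.float64(38.0), 14, [0.12, 0.66, 2.44, 3.02, 0.62, 0.38])
0 35.6 3 [([0.366, 0.275, 0.125], 3, 20, -45, 0, np.float64(35.6), [0.366, 0.275, 0.125])] (array([0.366, 0.275, 0.125]), np.float64(39.5), 14, [0.5, 0.63, 2.4, 3.43, 0.59, 0.33])
1 34.4 8 [([0.434, 0.197, 0.125], 3, 20, -45, 0, np.float64(35.6), [0.434, 0.197, 0.125]), ([0.434, 0.197, 0.125], 3, 20, -20, 2, np.float64(34.4), [0.42, 0.184, 0.114])] (array([0.42 , 0.184, 0.114]), np.float64(38.0), 14, [0.12, 0.66, 2.44, 3.02, 0.62, 0.38])
1 34.4 8 [([0.434, 0.197, 0.125], 3, 20, -20, 2, np.float64(34.4), [0.42, 0.184, 0.114]), ([0.428, 0.193, 0.12], 3, -20, -45, 0, np.float64(34.4), [0.428, 0.193, 0.12])] (array([0.428, 0.193, 0.12 ]), np.float64(38.0), 14, [0.15, 0.63, 2.4, 3.04, 0.55, 0.39])
2 34.4 11 [([0.434, 0.19
[... 799 characters left out ...]
(34.4), [0.42, 0.184, 0.114]), ([0.428, 0.193, 0.12], 3, -20, -45, 0, np.float64(34.4), [0.428, 0.193, 0.12]), ([0.428, 0.193, 0.12], 3, -20, -45, 0, np.float64(34.4), [0.428, 0.193, 0.12])] (array([0.428, 0.193, 0.12 ]), np.float64(38.0), 14, [0.15, 0.63, 2.4, 3.04, 0.55, 0.39])
3 34.4 14 [([0.434, 0.197, 0.125], 3, 20, -45, 0, np.float64(35.6), [0.434, 0.197, 0.125]), ([0.434, 0.197, 0.125], 3, 20, -20, 2, np.float64(34.4), [0.42, 0.184, 0.114]), ([0.428, 0.193, 0.12], 3, -20, -45, 0, np.float64(34.4), [0.428, 0.193, 0.12]), ([0.428, 0.193, 0.12], 3, 0, -45, 0, np.float64(34.4), [0.428, 0.193, 0.12])] (array([0.428, 0.193, 0.12 ]), np.float64(38.0), 14, [0.15, 0.63, 2.4, 3.04, 0.55, 0.39])
```

```bash
sed -i 's/o\[0\]\*1.8/o[0]*4/; s/T=A\[:4\]/T=A[:5]/; s/(15,40,65)/(25,45,65)/; s/(-20,0,20) for el in(-20,-45)/(-15,10,35) for el in(0,-25,-50)/' r4.py;  timeout 570 python3 r4.py
```

```text
0 25.7 19 [([0.361, 0.186, 0.253], 7, 35, -50, 12, np.float64(25.7), [0.388, 0.126, 0.112])] (array([0.388, 0.126, 0.112]), np.float64(27.4), 8, [-0.02, 0.56, 2.44, 2.92, 0.34, 0.36])
0 26.4 17 [([0.417, 0.194, 0.172], 4, 35, -25, 13, np.float64(26.4), [0.412, 0.032, 0.115])] (array([0.412, 0.032, 0.115]), np.float64(28.5), 13, [-0.41, 0.56, 2.44, 2.3, 0.39, 0.59])
1 11.6 43 [([0.417, 0.194, 0.172], 4, 10, 0, 13, np.float64(28.3), [0.208, 0.123, 0.297]), ([0.326, 0.172, 0.227], 7, -15, -50, 19, np.float64(11.6), [0.216, 0.251, 0.11])] (array([0.216, 0.251, 0.11 ]), np.float64(13.3), 30, [0.52, 0.47, 2.44, 1.23, 0.0, 2.54])
1 11.9 42 [([0.361, 0.186, 0.253], 7, 35, -50, 12, np.float64(25.7), [0.388, 0.126, 0.112]), ([0.314, 0.159, 0.219], 7, -15, -50, 16, np.float64(11.9), [0.239, 0.229, 0.111])] (array([0.239, 0.229, 0.111]), np.float64(13.4), 24, [0.42, 0.47, 2.44, 1.55, 0.0, 2.14])
2 4.0 58 [([0.361, 0.186, 0.253], 7, 35, -50, 12, np.float64(25.7), [0.388, 0.126, 0.112]), ([0.314, 0.159, 0.219], 7, -15, -50, 16, np.float64(11.9), [0.239, 0.229, 0.111]), ([0.244, 0.167, 0.195], 5, -
[... 624 characters left out ...]
4(12.4), [0.272, 0.189, 0.111]), ([0.303, 0.166, 0.114], 3, 10, 0, 11, np.float64(5.2), [0.244, 0.063, 0.182]), ([0.211, 0.16, 0.189], 5, -15, -50, 7, np.float64(3.0), [0.26, 0.048, 0.118])] (array([0.26 , 0.048, 0.118]), np.float64(6.3), 95, [-0.37, 0.41, 2.44, 0.29, 0.35, 2.56])
3 3.8 66 [([0.417, 0.194, 0.172], 4, 10, 0, 13, np.float64(28.3), [0.208, 0.123, 0.297]), ([0.326, 0.172, 0.227], 7, 10, -50, 17, np.float64(12.4), [0.272, 0.189, 0.111]), ([0.303, 0.166, 0.114], 3, 10, 0, 11, np.float64(5.2), [0.244, 0.063, 0.182]), ([0.211, 0.16, 0.189], 5, 10, -50, 6, np.float64(3.8), [0.269, 0.042, 0.12])] (array([0.269, 0.042, 0.12 ]), np.float64(7.2), 80, [-0.42, 0.4, 2.44, 0.37, 0.35, 2.45])
```

```bash
python3 - <<'E'
from tr import *
q=tgo(Q,(.361,.186,.253),7,0);q=tpush(q,30,-50,11)
E
```

```text
5 0.14 -0.46 -0.89 0;5 0.16 -0.45 -0.9 0;5 0.16 -0.44 -0.9 0;5 0.16 -0.44 -0.9 0;5 0.16 -0.44 -0.9 0;5 0.17 -0.43 -0.91 0;5 0.16 -0.44 -0.9 0
(array([0.361, 0.186, 0.253]), np.float64(39.4), 14, [0.15, 0.11, 2.4, 2.26, 0.08, 1.19]) cost 35.5 tip [0.342 0.046 0.235]
5 0.87 1 0.33 0;5 0.86 1 0.34 0;5 0.85 1 0.36 0;5 0.84 1 0.38 0;5 0.83 1 0.4 0;5 0.82 1 0.42 0;5 0.81 1 0.45 0;5 0.8 1 0.47 0;5 0.79 1 0.49 0;5 0.78 1 0.51 0;5 0.76 1 0.53 0
(array([0.368, 0.159, 0.14 ]), np.float64(29.0), 8, [0.12, 0.46, 2.44, 3.11, 0.27, 0.3]) cost 27.1 tip [0.343 0.019 0.138]
```

send_rows(commands="5 0.14 -0.46 -0.89 0;5 0.16 -0.45 -0.9 0;5 0.16 -0.44 -0.9 0;5 0.16 -0.44 -0.9 0;5 0.16 -0.44 -0.9 0;5 0.17 -0.43 -0.91 0;5 0.16 -0.44 -0.9 0;5 0.87 1 0.33 0;5 0.86 1 0.34 0;5 0.85 1 0.36 0;5 0.84 1 0.38 0;5 0.83 1 0.4 0;5 0.82 1 0.42 0;5 0.81 1 0.45 0;5 0.8 1 0.47 0;5 0.79 1 0.49 0;5 0.78 1 0.51 0")

```text
t: 35.38
tcp_pos: [0.3767, 0.1775, 0.1266]
tool_rot: [-0.632, 0.728, -0.137, 0.23]
force: [-0.3, -0.8, -0.8]
finger_gap: 0.131
gripper_force: 40.4
```

```bash
python3 -c "
from tr import *
from ali import st
st();print(cost(fk(Q,X)[1]))"; timeout 570 python3 r4.py
```

```text
35.38 q [0.166 0.539 2.442 3.126 0.381 0.324] p [0.3767 0.1775 0.1266] F [-0.3 -0.8 -0.8]
[[-0.096, -0.856, 0.508], [-0.982, 0.165, 0.091], [-0.162, -0.49, -0.857]] tilt 31.1 az 10.2 xaz -95.6
28.77042114384291
0 12.3 25 [([0.329, 0.166, 0.228], 6, -15, -50, 19, np.float64(12.3), [0.229, 0.241, 0.114])] (array([0.229, 0.241, 0.114]), np.float64(13.9), 27, [0.47, 0.46, 2.44, 1.58, 0.0, 2.15])
0 13.2 23 [([0.329, 0.166, 0.228], 6, 10, -50, 17, np.float64(13.2), [0.281, 0.179, 0.115])] (array([0.281, 0.179, 0.115]), np.float64(14.2), 13, [0.23, 0.45, 2.44, 0.71, 0.0, 2.79])
1 5.4 38 [([0.329, 0.166, 0.228], 6, 10, -50, 17, np.float64(13.2), [0.281, 0.179, 0.115]), ([0.308, 0.164, 0.115], 3, 10, 0, 12, np.float64(5.4), [0.242, 0.058, 0.186])] (array([0.242, 0.058, 0.186]), np.float64(7.0), 35, [-0.36, 0.1, 2.44, 0.2, 0.55, 2.73])
1 4.9 40 [([0.329, 0.166, 0.228], 6, 35, -25, 12, np.float64(20.2), [0.244, 0.019, 0.263]), ([0.228, 0.206, 0.207], 9, 10, -50, 13, np.float64(4.9), [0.28, 0.086, 0.119])] (array([0.28 , 0.086, 0.119]), np.float64(6.3), 34, [-0.18, 0.41, 2.44, 0.35, 0.23, 2.71])
[... 822 characters left out ...]
t64(5.4), [0.242, 0.058, 0.186]), ([0.212, 0.16, 0.189], 5, 10, -50, 6, np.float64(3.9), [0.269, 0.039, 0.121]), ([0.19, 0.176, 0.189], 8, -15, -25, 1, np.float64(7.2), [0.203, 0.138, 0.188])] (array([0.203, 0.138, 0.188]), np.float64(10.7), 88, [-0.14, 0.1, 2.44, 0.31, 0.64, 2.8])
3 7.3 58 [([0.329, 0.166, 0.228], 6, 10, -50, 17, np.float64(13.2), [0.281, 0.179, 0.115]), ([0.308, 0.164, 0.115], 3, 10, 0, 12, np.float64(5.4), [0.242, 0.058, 0.186]), ([0.212, 0.16, 0.189], 5, 10, -50, 6, np.float64(3.9), [0.269, 0.039, 0.121]), ([0.19, 0.176, 0.189], 8, -15, 0, 1, np.float64(7.3), [0.199, 0.135, 0.194])] (array([0.199, 0.135, 0.194]), np.float64(10.8), 87, [-0.16, 0.07, 2.44, 0.3, 0.68, 2.8])
```

```bash
python3 - <<'E'
from tr import *
q=tgo(Q,(.329,.166,.228),6,-1);q=tpush(q,10,-50,14)
E
```

```text
5 -0 -0.09 -0.94 -1;5 0.01 -0.08 -0.94 -1;5 0.02 -0.08 -0.94 -1;5 0.02 -0.07 -0.93 -1;5 0.02 -0.07 -0.94 -1;5 0.03 -0.08 -0.93 -1
(array([0.329, 0.166, 0.228]), np.float64(31.0), 10, [0.15, 0.11, 2.4, 0.17, 0.09, 2.85]) cost 30.0 tip [0.356 0.028 0.252]
5 0.02 1 0.35 0;5 0.02 1 0.36 0;5 0.01 1 0.37 0;5 0.02 1 0.39 0;5 0.02 1 0.4 0;5 0.02 1 0.42 0;5 0.03 1 0.44 0;5 0.03 1 0.46 0;5 0.03 1 0.47 0;5 0.04 1 0.49 0;5 0.04 1 0.51 0;5 0.04 1 0.53 0;5 0.05 1 0.56 0;5 0.05 1 0.58 0
(array([0.297, 0.176, 0.143]), np.float64(19.2), 12, [0.21, 0.37, 2.44, 0.22, 0.0, 2.85]) cost 19.4 tip [0.329 0.039 0.165]
```

```bash
python3 - <<'E'
from tr import *
for t in [(.345,.165,.2),(.34,.18,.21),(.35,.2,.2),(.329,.166,.228)]:
  for sp in(0,-1):
    print(t,sp);q=tgo(Q,t,5,sp);q=tpush(q,10,-45,14)
E
```

```text
(0.345, 0.165, 0.2) 0
5 0.04 -0.11 -0.8 0;5 0.04 -0.1 -0.81 0;5 0.05 -0.09 -0.8 0;5 0.05 -0.09 -0.81 0;5 0.04 -0.1 -0.8 0
(array([0.345, 0.165, 0.2  ]), np.float64(31.0), 10, [0.13, 0.23, 2.43, 2.75, 0.06, 0.67]) cost 28.7 tip [0.321 0.025 0.194]
5 0.48 1 0.28 0;5 0.47 1 0.3 0;5 0.46 1 0.31 0;5 0.44 1 0.33 0;5 0.43 1 0.34 0;5 0.41 1 0.35 0;5 0.4 1 0.37 0;5 0.38 1 0.38 0;5 0.36 1 0.39 0;5 0.34 1 0.4 0;5 0.32 1 0.41 0;5 0.3 1 0.41 0;5 0.27 1 0.42 0;5 0.25 1 0.42 0
(array([0.258, 0.241, 0.064]), np.float64(22.7), -4, [0.64, 0.7, 2.44, 3.85, 0.4, 0.1]) cost 22.1 tip [0.228 0.102 0.077]
(0.345, 0.165, 0.2) -1
5 0.04 -0.11 -0.8 -1;5 0.05 -0.09 -0.81 -1;5 0.06 -0.09 -0.8 -1;5 0.07 -0.08 -0.81 -1;5 0.07 -0.07 -0.8 -1
(array([0.345, 0.165, 0.2  ]), np.float64(31.0), 10, [0.13, 0.23, 2.43, 2.75, 0.06, 0.32]) cost 29.7 tip [0.363 0.025 0.219]
5 0.1 1 0.26 0;5 0.09 1 0.27 0;5 0.08 1 0.28 0;5 0.07 1 0.29 0;5 0.06 1 0.31 0;5 0.05 1 0.32 0;5 0.04 1 0.33 0;5 0.02 1 0.35 0;5 0.01 1 0.36 0;5 -0.01 1 0.37 0;5 -0.03 1 0.38 0;5 -0.04 1 0.39 0;5 -0.06 1 0.4 0;5 -0.08 1 0.41 0
(array([0.268, 0.234, 0.078])
[... 2960 characters left out ...]
.294, 0.178, 0.138]), np.float64(18.3), 12, [0.22, 0.38, 2.44, 0.66, 0.0, 2.84]) cost 17.1 tip [0.271 0.038 0.141]
(0.329, 0.166, 0.228) -1
5 -0 -0.11 -1 -1;5 0.01 -0.09 -1 -1;5 0.02 -0.09 -1 -1;5 0.02 -0.09 -1 -1;5 0.03 -0.1 -1 -1
(array([0.335, 0.167, 0.217]), np.float64(31.0), 10, [0.15, 0.15, 2.41, 0.37, 0.04, 2.72]) cost 29.8 tip [0.354 0.028 0.237]
5 0.1 1 0.26 0;5 0.09 1 0.26 0;5 0.09 1 0.28 0;5 0.09 1 0.29 0;5 0.1 1 0.31 0;5 0.1 1 0.32 0;5 0.1 1 0.34 0;5 0.11 1 0.36 0;5 0.11 1 0.37 0;5 0.11 1 0.39 0;5 0.12 1 0.41 0;5 0.12 1 0.43 0;5 0.13 1 0.44 0;5 0.13 1 0.46 0
(array([0.298, 0.177, 0.146]), np.float64(19.7), 12, [0.21, 0.36, 2.44, 0.31, 0.0, 2.83]) cost 19.6 tip [0.321 0.038 0.165]
```

```bash
python3 - <<'E'
from tr import *
q=tgo(Q,(.33,.17,.26),12,-1);q=tpush(q,5,-50,8);q=tpush(q,5,-50,10)
E
```

```text
5 -0.04 -0.11 -0.58 -1;5 -0.03 -0.11 -0.58 -1;5 -0.02 -0.12 -0.58 -1;5 -0.02 -0.12 -0.58 -1;5 -0.01 -0.12 -0.58 -1;5 0 -0.12 -0.58 -1;5 0.01 -0.12 -0.58 -1;5 0.02 -0.11 -0.58 -1;5 0.01 -0.12 -0.58 -1;5 0.02 -0.12 -0.58 -1;5 0.03 -0.12 -0.58 -1;5 0.03 -0.12 -0.59 -1
(array([0.33, 0.17, 0.26]), np.float64(31.1), 10, [0.17, 0.01, 2.34, 0.01, 0.26, 2.6]) cost 31.2 tip [0.4   0.058 0.313]
5 -0.5 1 0.38 0;5 -0.5 1 0.38 0;5 -0.5 1 0.39 0;5 -0.51 1 0.41 0;5 -0.51 1 0.43 0;5 -0.5 1 0.45 0;5 -0.5 1 0.47 0;5 -0.49 1 0.5 0
(array([0.282, 0.176, 0.204]), np.float64(25.2), 11, [0.24, 0.14, 2.44, -0.18, 0.13, 2.85]) cost 26.0 tip [0.358 0.066 0.251]
5 -0.49 1 0.52 0;5 -0.48 1 0.54 0;5 -0.47 1 0.56 0;5 -0.47 1 0.58 0;5 -0.46 1 0.6 0;5 -0.45 1 0.63 0;5 -0.44 1 0.65 0;5 -0.43 1 0.67 0;5 -0.42 1 0.7 0;5 -0.4 1 0.72 0
(array([0.258, 0.197, 0.141]), np.float64(15.4), 16, [0.31, 0.35, 2.44, -0.11, 0.08, 2.85]) cost 16.8 tip [0.343 0.089 0.176]
```

send_rows(commands="5 -0.04 -0.11 -0.58 -1;5 -0.03 -0.11 -0.58 -1;5 -0.02 -0.12 -0.58 -1;5 -0.02 -0.12 -0.58 -1;5 -0.01 -0.12 -0.58 -1;5 0 -0.12 -0.58 -1;5 0.01 -0.12 -0.58 -1;5 0.02 -0.11 -0.58 -1;5 0.01 -0.12 -0.58 -1;5 0.02 -0.12 -0.58 -1;5 0.03 -0.12 -0.58 -1;5 0.03 -0.12 -0.59 -1;5 -0.5 1 0.38 0;5 -0.5 1 0.38 0;5 -0.5 1 0.39 0;5 -0.51 1 0.41 0;5 -0.51 1 0.43 0;5 -0.5 1 0.45 0")

```text
t: 36.88
tcp_pos: [0.3085, 0.1833, 0.1932]
tool_rot: [0.874, -0.423, 0.188, -0.149]
force: [0.3, -1.1, -1.5]
finger_gap: 0.136
gripper_force: 40.4
```

```bash
python3 - <<'E'
from ali import st
st()
from tr import *
q=tpush(Q,5,-50,12);q=tpush(Q,0,-40,12);
E
```

```text
36.88 q [ 0.222  0.216  2.442  2.871  0.    -0.178] p [0.3085 0.1833 0.1932] F [ 0.3 -1.1 -1.5]
[[0.573, -0.683, 0.454], [-0.795, -0.598, 0.102], [0.202, -0.419, -0.885]] tilt 27.7 az 12.7 xaz -54.2
5 -0.41 1 0.44 0;5 -0.42 1 0.46 0;5 -0.44 1 0.48 0;5 -0.46 1 0.5 0;5 -0.48 1 0.52 0;5 -0.5 1 0.55 0;5 -0.52 1 0.57 0;5 -0.55 1 0.59 0;5 -0.58 1 0.61 0;5 -0.61 1 0.63 0;5 -0.64 1 0.64 0;5 -0.67 1 0.66 0
(array([0.213, 0.269, 0.032]), np.float64(21.3), -1, [0.8, 0.81, 2.44, 3.8, 0.45, -0.49]) cost 22.9 tip [0.285 0.157 0.083]
5 -0.48 1 0.24 0;5 -0.47 1 0.26 0;5 -0.46 1 0.27 0;5 -0.45 1 0.29 0;5 -0.46 1 0.31 0;5 -0.48 1 0.32 0;5 -0.5 1 0.34 0;5 -0.53 1 0.36 0;5 -0.55 1 0.38 0;5 -0.58 1 0.39 0;5 -0.62 1 0.41 0;5 -0.65 1 0.43 0
(array([0.21 , 0.258, 0.104]), np.float64(20.0), 3, [0.74, 0.53, 2.44, 4.26, 0.24, -1.06]) cost 21.6 tip [0.284 0.146 0.15 ]
```

send_rows(commands="5 -0.48 1 0.24 0;5 -0.47 1 0.26 0;5 -0.46 1 0.27 0;5 -0.45 1 0.29 0;5 -0.46 1 0.31 0;5 -0.46 1 0.32 0")

```text
t: 37.38
tcp_pos: [0.29, 0.1994, 0.1665]
tool_rot: [0.883, -0.424, 0.15, -0.134]
force: [-0.6, -0.5, -1.0]
finger_gap: 0.135
gripper_force: 40.4
```

```bash
python3 - <<'E'
from ali import st
st()
E
timeout 400 python3 r4.py
```

```text
37.38 q [ 0.282  0.295  2.442  3.071  0.    -0.324] p [0.29   0.1994 0.1665] F [-0.6 -0.5 -1. ]
[[0.596, -0.708, 0.379], [-0.789, -0.605, 0.11], [0.151, -0.364, -0.919]] tilt 23.2 az 16.1 xaz -52.9
0 15.3 19 [([0.292, 0.172, 0.21], 3, -15, -25, 16, np.float64(15.3), [0.173, 0.279, 0.113])] (array([0.173, 0.279, 0.113]), np.float64(14.5), 28, [0.73, 0.46, 2.44, 4.57, 0.06, -1.4])
0 16.8 20 [([0.292, 0.172, 0.21], 3, 10, -25, 17, np.float64(16.8), [0.235, 0.224, 0.11])] (array([0.235, 0.224, 0.11 ]), np.float64(15.0), 5, [0.51, 0.48, 2.44, 4.57, 0.11, -1.6])
1 6.1 32 [([0.348, 0.18, 0.129], 4, 10, 0, 13, np.float64(17.7), [0.187, 0.152, 0.23]), ([0.202, 0.204, 0.198], 3, 10, -50, 12, np.float64(6.1), [0.191, 0.208, 0.117])] (array([0.191, 0.208, 0.117]), np.float64(4.2), 26, [0.42, 0.41, 2.44, 0.01, 0.22, 2.85])
1 7.9 29 [([0.348, 0.18, 0.129], 4, 10, 0, 13, np.float64(17.7), [0.187, 0.152, 0.23]), ([0.202, 0.204, 0.198], 3, -15, -50, 9, np.float64(7.9), [0.175, 0.239, 0.12])] (array([0.175, 0.239, 0.12 ]), np.float64(7.0), 40, [0.53, 0.41, 2.44, 0.11, 0.18, 2.85])
2 2.2 41 [([0.348, 0
[... 791 characters left out ...]
at64(10.1), [0.221, 0.211, 0.113]), ([0.164, 0.211, 0.19], 5, -15, -50, 8, np.float64(2.8), [0.151, 0.228, 0.117]), ([0.126, 0.205, 0.187], 4, -15, 0, 0, np.float64(2.6), [0.126, 0.204, 0.187])] (array([0.126, 0.204, 0.187]), np.float64(2.7), 84, [0.48, 0.1, 2.41, 0.07, 0.6, 2.85])
3 2.6 45 [([0.348, 0.18, 0.129], 4, 10, 0, 13, np.float64(17.7), [0.187, 0.152, 0.23]), ([0.261, 0.15, 0.198], 4, -15, -50, 7, np.float64(10.1), [0.221, 0.211, 0.113]), ([0.164, 0.211, 0.19], 5, -15, -50, 8, np.float64(2.8), [0.151, 0.228, 0.117]), ([0.126, 0.205, 0.187], 4, -15, -25, 0, np.float64(2.6), [0.126, 0.204, 0.187])] (array([0.126, 0.204, 0.187]), np.float64(2.7), 84, [0.48, 0.1, 2.41, 0.07, 0.6, 2.85])
```

send_rows(commands="5 -0.46 1 0.25 0;5 -0.46 1 0.25 0;5 -0.46 1 0.25 0;5 -0.46 1 0.25 0;5 -0.46 1 0.25 0;5 -0.46 1 0.25 0;5 -0.46 1 0.25 0;5 -0.46 1 0.25 0")

```text
t: 38.05
tcp_pos: [0.258, 0.2284, 0.1367]
tool_rot: [0.89, -0.425, 0.114, -0.118]
force: [-1.1, -0.3, -0.8]
finger_gap: 0.13
gripper_force: 40.4
```

```bash
python3 - <<'E'
from ali import st,rodt
import numpy as np
p,M=st();print("rod elev",np.degrees(np.arcsin((M@rodt())[2])),"roll",np.degrees(np.arcsin(M[2,1])))
from h import push
push(np.degrees(np.arctan2(M[1,2],M[0,2]))+180,-25)
E
```

```text
38.05 q [ 0.412  0.392  2.442  3.844  0.027 -0.974] p [0.258  0.2284 0.1367] F [-1.1 -0.3 -0.8]
[[0.613, -0.729, 0.303], [-0.783, -0.611, 0.113], [0.103, -0.307, -0.946]] tilt 18.9 az 20.5 xaz -51.9
rod elev 9.166274159898425 roll -17.874045334453324
38.05 q [ 0.412  0.392  2.442  3.844  0.027 -0.974] p [0.258  0.2284 0.1367] F [-1.1 -0.3 -0.8]
[[0.613, -0.729, 0.303], [-0.783, -0.611, 0.113], [0.103, -0.307, -0.946]] tilt 18.9 az 20.5 xaz -51.9
row [-0.33  1.    0.11] mm/row 21.2
```

```bash
python3 - <<'E'
from tr import *
for t in [(.28,.2,.2),(.28,.17,.2),(.26,.17,.2),(.3,.17,.17),(.3,.15,.15)]:
    print(t);q=tgo(Q,t,4,0);q=tpush(q,0,-25,8);q=tpush(q,0,-45,6)
E
```

```text
(0.28, 0.2, 0.2)
5 0.53 -0.22 -0.71 0;5 0.54 -0.26 -0.85 0;5 0.62 -0.32 -1 0;5 0.85 -0.5 -1 0
(array([0.285, 0.205, 0.16 ]), np.float64(22.2), 17, [0.3, 0.31, 2.44, 4.57, 0.0, -1.8]) cost 23.0 tip [0.363 0.092 0.198]
5 -0.39 1 0.05 0;5 -0.41 1 0.06 0;5 -0.43 1 0.08 0;5 -0.45 1 0.09 0;5 -0.48 1 0.1 0;5 -0.5 1 0.11 0;5 -0.53 1 0.12 0;5 -0.56 1 0.13 0
(array([0.197, 0.258, 0.12 ]), np.float64(18.4), 8, [0.74, 0.46, 2.44, 4.57, 0.18, -1.38]) cost 20.0 tip [0.274 0.146 0.161]
5 -0.59 1 0.58 0;5 -0.63 1 0.6 0;5 -0.66 1 0.61 0;5 -0.7 1 0.63 0;5 -0.73 1 0.64 0;5 -0.75 1 0.65 0
(array([0.093, 0.294, 0.017]), np.float64(17.6), 1, [1.16, 0.85, 2.44, 3.96, 0.39, -0.29]) cost 19.5 tip [0.169 0.183 0.061]
(0.28, 0.17, 0.2)
5 0.82 0.01 -0.75 0;5 0.85 0.05 -0.92 0;5 0.99 0.12 -1 0;5 1 0.32 -1 0
(array([0.295, 0.189, 0.156]), np.float64(21.4), 14, [0.25, 0.33, 2.44, 4.51, 0.0, -1.79]) cost 22.4 tip [0.372 0.076 0.195]
5 -0.46 1 0.07 0;5 -0.47 1 0.08 0;5 -0.5 1 0.09 0;5 -0.52 1 0.11 0;5 -0.55 1 0.12 0;5 -0.58 1 0.13 0;5 -0.61 1 0.14 0;5 -0.65 1 0.15 0
(array([0.205, 0.249, 0.114]), np.float64(17.6), 4
[... 1692 characters left out ...]
77 0.04 ]
(0.3, 0.15, 0.15)
5 1 0.17 -0.11 0;5 1 0.24 -0.11 0;5 1 0.34 -0.18 0;5 1 0.63 -0.39 0
(array([0.297, 0.175, 0.142]), np.float64(18.9), 12, [0.21, 0.37, 2.44, 2.84, 0.0, -0.17]) cost 20.3 tip [0.375 0.063 0.181]
5 -0.5 1 0.12 0;5 -0.49 1 0.13 0;5 -0.47 1 0.15 0;5 -0.45 1 0.16 0;5 -0.44 1 0.17 0;5 -0.42 1 0.19 0;5 -0.4 1 0.2 0;5 -0.38 1 0.21 0
(array([0.259, 0.205, 0.109]), np.float64(13.1), 19, [0.33, 0.47, 2.44, 2.91, 0.0, -0.12]) cost 14.4 tip [0.342 0.094 0.139]
5 -0.37 1 0.66 0;5 -0.4 1 0.69 0;5 -0.44 1 0.72 0;5 -0.49 1 0.75 0;5 -0.54 1 0.79 0;5 -0.61 1 0.83 0
(array([0.206, 0.248, 0.019]), np.float64(9.3), 4, [0.6, 0.8, 2.44, 3.47, 0.26, -0.4]) cost 11.5 tip [0.29  0.137 0.051]
```

```bash
python3 - <<'E'
from tr import *
p,M=fk(Q,X); M=M@rz(np.radians(-40))
for t in [(.3,.15,.16),(.34,.1,.18),(.34,.05,.18),(.34,.05,.24),(.32,.1,.25),(.3,.15,.28),(.28,.17,.25)]:
    print(t,[v.round(2).tolist() for v in ik(np.array(t),M) if abs(v[5])<2.85])
print("A");q=tgo(Q,(.33,.07,.17),9,-1);q=tgo(q,(.32,.08,.27),5,-1);q=tgo(q,(.26,.16,.24),5,0);
q2=tpush(q,0,-25,12);q2=tpush(q2,0,-45,6)
q2=tpush(q,0,-50,10);q2=tpush(q2,0,-50,6)
E
```

```text
(0.3, 0.15, 0.16) [[0.03, 0.29, 2.45, 0.86, 0.14, 0.96]]
(0.34, 0.1, 0.18) [[-0.18, 0.23, 2.37, 0.58, 0.31, 1.05]]
(0.34, 0.05, 0.18) [[-0.39, 0.22, 2.39, 0.67, 0.36, 0.76]]
(0.34, 0.05, 0.24) [[-0.39, 0.03, 2.29, 0.39, 0.62, 1.08]]
(0.32, 0.1, 0.25) [[-0.2, -0.02, 2.29, 0.3, 0.61, 1.34]]
(0.3, 0.15, 0.28) [[0.03, -0.09, 2.23, 0.16, 0.7, 1.68]]
(0.28, 0.17, 0.25) [[0.13, -0.03, 2.3, 0.14, 0.56, 1.79]]
A
5 0.95 0.19 -0.15 -1;5 0.94 0.29 -0.16 -1;5 0.95 0.39 -0.17 -1;5 0.95 0.49 -0.19 -1;5 0.91 0.59 -0.19 -1;5 0.85 0.67 -0.18 -1;5 0.79 0.74 -0.18 -1;5 0.74 0.8 -0.18 -1;5 0.68 0.86 -0.17 -1
(array([0.33, 0.07, 0.17]), np.float64(18.7), 15, [-0.28, 0.25, 2.43, 0.73, 0.25, 0.87]) cost 21.2 tip [0.454 0.029 0.228]
5 0.16 -0.23 -0.97 -1;5 0.17 -0.22 -0.97 -1;5 0.19 -0.21 -0.97 -1;5 0.2 -0.19 -0.97 -1;5 0.22 -0.19 -0.97 -1
(array([0.32, 0.08, 0.27]), np.float64(18.7), 15, [-0.24, -0.08, 2.26, 0.24, 0.69, 1.08]) cost 21.5 tip [0.447 0.088 0.333]
5 -0.61 -0.83 0.16 0;5 -0.61 -0.83 0.16 0;5 -0.61 -0.83 0.16 0;5 -0.61 -0.84 0.16 0;5 -0.6 -0.83 0.17 0
(array([0.26, 0.16, 0.24]), np.float64(18.7),
[... 463 characters left out ...]
1 -0.03 0.61 0;5 -1 -0.03 0.63 0;5 -1 -0.04 0.66 0
(array([0.015, 0.194, 0.21 ]), np.float64(10.7), 3, [1.16, -0.02, 2.44, -0.27, 0.66, 2.85]) cost 14.0 tip [0.149 0.208 0.255]
5 -1 0.17 0.62 0;5 -1 0.17 0.62 0;5 -1 0.16 0.63 0;5 -1 0.14 0.65 0;5 -1 0.12 0.66 0;5 -1 0.1 0.68 0;5 -1 0.07 0.69 0;5 -1 0.03 0.71 0;5 -1 -0 0.72 0;5 -1 -0.04 0.73 0
(array([0.175, 0.223, 0.151]), np.float64(13.5), 0, [0.66, 0.3, 2.44, -0.59, 0.26, 2.71]) cost 16.7 tip [0.307 0.233 0.203]
5 -1 -0.08 0.74 0;5 -1 -0.11 0.76 0;5 -1 -0.12 0.79 0;5 -1 -0.13 0.82 0;5 -1 -0.14 0.86 0;5 -1 -0.15 0.9 0
(array([0.108, 0.254, 0.111]), np.float64(7.2), -4, [0.87, 0.45, 2.44, -0.51, 0.21, 2.85]) cost 10.6 tip [0.245 0.267 0.148]
```

```bash
python3 - <<'E'
from tr import *
q=tgo(Q,(.30,.16,.15),4,-1);q=tgo(q,(.33,.07,.18),5,-.6);q=tgo(q,(.29,.15,.25),6,0)
for a,b in((0,-50),(15,-50),(30,-50),(15,-35)): print(a,b);q2=tpush(q,a,b,12)
E
```

```text
5 1 0.09 -0.1 -1;5 1 0.21 -0.09 -1;5 0.98 0.33 -0.07 -1;5 0.93 0.49 -0.05 -1
(array([0.302, 0.161, 0.151]), np.float64(18.4), 20, [0.08, 0.33, 2.44, 0.92, 0.11, 1.37]) cost 20.2 tip [0.407 0.077 0.195]
5 0.81 0.51 -0.29 -0.6;5 0.78 0.54 -0.29 -0.6;5 0.76 0.57 -0.29 -0.6;5 0.74 0.61 -0.29 -0.6;5 0.71 0.63 -0.28 -0.6
(array([0.33, 0.07, 0.18]), np.float64(18.4), 20, [-0.31, 0.21, 2.4, 0.63, 0.33, 1.08]) cost 20.6 tip [0.449 0.011 0.231]
5 -0.43 -0.61 -0.58 0;5 -0.43 -0.61 -0.58 0;5 -0.43 -0.61 -0.58 0;5 -0.43 -0.61 -0.58 0;5 -0.43 -0.62 -0.58 0;5 -0.43 -0.61 -0.58 0
(array([0.29, 0.15, 0.25]), np.float64(18.4), 20, [0.04, -0.03, 2.3, 0.18, 0.58, 1.87]) cost 20.6 tip [0.409 0.091 0.301]
0 -50
5 -1 0.94 0.84 0;5 -1 0.94 0.84 0;5 -1 0.93 0.86 0;5 -1 0.91 0.88 0;5 -1 0.88 0.91 0;5 -1 0.84 0.93 0;5 -1 0.79 0.95 0;5 -1 0.74 0.96 0;5 -1 0.68 0.96 0;5 -1 0.61 0.96 0;5 -1 0.53 0.96 0;5 -1 0.46 0.95 0
(array([0.201, 0.213, 0.113]), np.float64(7.9), 2, [0.49, 0.44, 2.44, -0.39, 0.15, 2.85]) cost 11.0 tip [0.326 0.157 0.15 ]
15 -50
5 -0.71 1 0.77 0;5 -0.71 1 0.77 0;5 -0.72 1 0.78 0;5 -0.72 1 0.81 
[... 234 characters left out ...]
.9 tip [0.399 0.053 0.159]
30 -50
5 -0.45 1 0.72 0;5 -0.45 1 0.72 0;5 -0.45 1 0.72 0;5 -0.45 1 0.75 0;5 -0.45 1 0.77 0;5 -0.44 1 0.8 0;5 -0.43 1 0.82 0;5 -0.42 1 0.84 0;5 -0.41 1 0.86 0;5 -0.39 1 0.88 0;5 -0.36 1 0.9 0;5 -0.33 1 0.91 0
(array([0.307, 0.025, 0.119]), np.float64(9.5), 25, [-0.42, 0.42, 2.44, 0.63, 0.21, 0.94]) cost 12.0 tip [ 0.432 -0.032  0.154]
15 -35
5 -0.68 1 0.37 0;5 -0.68 1 0.37 0;5 -0.68 1 0.37 0;5 -0.68 1 0.39 0;5 -0.69 1 0.41 0;5 -0.69 1 0.43 0;5 -0.7 1 0.45 0;5 -0.7 1 0.48 0;5 -0.71 1 0.5 0;5 -0.71 1 0.52 0;5 -0.71 1 0.54 0;5 -0.71 1 0.55 0
(array([0.193, 0.056, 0.243]), np.float64(10.2), 18, [-0.57, -0.28, 2.44, 0.18, 0.87, 1.3]) cost 12.9 tip [ 0.317 -0.001  0.281]
```

send_rows(commands="5 1 0.09 -0.1 -1;5 1 0.21 -0.09 -1;5 0.98 0.33 -0.07 -1;5 0.93 0.49 -0.05 -1;5 0.81 0.51 -0.29 -0.6;5 0.78 0.54 -0.29 -0.6;5 0.76 0.57 -0.29 -0.6;5 0.74 0.61 -0.29 -0.6;5 0.71 0.63 -0.28 -0.6;5 -0.43 -0.61 -0.58 0;5 -0.43 -0.61 -0.58 0;5 -0.43 -0.61 -0.58 0;5 -0.43 -0.61 -0.58 0;5 -0.43 -0.62 -0.58 0;5 -0.43 -0.61 -0.58 0")

```text
t: 39.3
tcp_pos: [0.3019, 0.1783, 0.1623]
tool_rot: [0.961, -0.198, 0.178, -0.079]
force: [1.6, 0.4, -1.3]
finger_gap: 0.13
gripper_force: 40.3
```

```bash
python3 - <<'E'
from ali import st
st()
from tr import *
print(cost(fk(Q,X)[1]));q=tpush(Q,15,-50,10)
q2=tgo(Q,(.29,.15,.25),3,0);q=tpush(q2,15,-50,12)
E
```

```text
39.3 q [ 0.212  0.308  2.442  3.436  0.    -1.247] p [0.3019 0.1783 0.1623] F [ 1.6  0.4 -1.3]
[[0.858, -0.353, 0.374], [-0.409, -0.909, 0.08], [0.312, -0.222, -0.924]] tilt 22.5 az 12.1 xaz -25.5
24.551820546743862
5 -0.96 1 0.74 0;5 -0.99 1 0.79 0;5 -1 0.96 0.81 0;5 -1 0.91 0.82 0;5 -1 0.86 0.82 0;5 -1 0.8 0.83 0;5 -1 0.75 0.83 0;5 -1 0.7 0.82 0;5 -1 0.65 0.82 0;5 -1 0.6 0.81 0
(array([ 0.237,  0.237, -0.019]), np.float64(15.5), -6, [0.6, 0.97, 2.44, 3.51, 0.5, -0.89]) cost 18.5 tip [0.356 0.18  0.036]
5 0.48 0.18 -1 0;5 0.57 0.25 -1 0;5 0.81 0.38 -1 0
(array([0.318, 0.161, 0.177]), np.float64(25.1), 9, [0.15, 0.26, 2.44, 3.97, 0.0, -1.84]) cost 26.9 tip [0.428 0.102 0.246]
5 -1 0.93 0.65 0;5 -1 0.9 0.67 0;5 -1 0.87 0.69 0;5 -1 0.83 0.7 0;5 -1 0.79 0.72 0;5 -1 0.75 0.72 0;5 -1 0.71 0.73 0;5 -1 0.66 0.73 0;5 -1 0.62 0.73 0;5 -1 0.58 0.73 0;5 -1 0.55 0.73 0;5 -1 0.51 0.72 0
(array([ 0.24 ,  0.234, -0.02 ]), np.float64(17.5), -10, [0.63, 0.98, 2.44, 3.58, 0.54, -0.91]) cost 20.4 tip [0.356 0.177 0.039]
```

```bash
python3 - <<'E'
from tr import *
p,M=fk(Q,X)
for t in [(.32,.17,.12),(.34,.15,.11),(.36,.12,.11),(.36,.08,.12),(.36,.05,.13),(.35,.03,.15),(.35,.0,.15),(.34,.03,.18),(.34,.08,.22)]:
    print(t,[v.round(2).tolist() for v in ik(np.array(t),M) if abs(v[5])<2.85],"tip",(np.array(t)+M@(np.array([.036,0,-.0134])+.105*rodt())).round(3))
q=Q
for t,n in [((.33,.17,.12),3),((.36,.1,.12),4),((.35,.03,.15),4),((.34,.05,.2),3),((.3,.13,.25),5)]: q=tgo(q,t,n,0)
E
```

```text
(0.32, 0.17, 0.12) [[0.16, 0.49, 2.48, 3.05, 0.22, -0.91]] tip [0.433 0.111 0.182]
(0.34, 0.15, 0.11) [[0.07, 0.53, 2.47, 2.92, 0.26, -0.87]] tip [0.453 0.091 0.172]
(0.36, 0.12, 0.11) [[-0.06, 0.53, 2.45, 2.71, 0.24, -0.78]] tip [0.473 0.061 0.172]
(0.36, 0.08, 0.12) [[-0.22, 0.49, 2.48, 2.42, 0.25, -0.65]] tip [0.473 0.021 0.182]
(0.36, 0.05, 0.13) [[-0.35, 0.45, 2.48, 2.1, 0.24, -0.45]] tip [ 0.473 -0.009  0.192]
(0.35, 0.03, 0.15) [[-0.45, 0.36, 2.48, 1.62, 0.24, -0.06]] tip [ 0.463 -0.029  0.212]
(0.35, 0.0, 0.15) [[-0.57, 0.36, 2.48, 1.5, 0.27, -0.05]] tip [ 0.463 -0.059  0.212]
(0.34, 0.03, 0.18) [[-0.47, 0.22, 2.45, 1.01, 0.29, 0.55]] tip [ 0.453 -0.029  0.242]
(0.34, 0.08, 0.22) [[-0.24, 0.08, 2.36, 0.47, 0.38, 1.32]] tip [0.453 0.021 0.282]
5 0.24 0.12 0.81 0;5 0.2 0.17 0.82 0;5 0.15 0.25 0.84 0
(array([0.332, 0.171, 0.121]), np.float64(22.1), 12, [0.16, 0.48, 2.44, 3.04, 0.17, -0.9]) cost 24.3 tip [0.446 0.112 0.183]
5 0.66 0.69 0.07 0;5 0.63 0.72 0.07 0;5 0.6 0.77 0.08 0;5 0.52 0.84 0.08 0
(array([0.362, 0.101, 0.121]), np.float64(21.7), 12, [-0.13, 0.48, 2.44, 2.42, 0.18, -0.55]) cost 23.8 tip [0.477 0.042 0.182]
5 0.34 0.78 -0.46 0;5 0.29 0.82 -0.45 0;5 0.23 0.86 -0.45 0;5 0.08 0.95 -0.42 0
(array([0.354, 0.03 , 0.153]), np.float64(20.9), 12, [-0.42, 0.34, 2.44, 1.29, 0.22, 0.31]) cost 23.1 tip [ 0.469 -0.029  0.212]
5 -0.11 -0.38 -0.8 0;5 -0.11 -0.38 -0.8 0;5 -0.11 -0.37 -0.8 0
(array([0.34, 0.05, 0.2 ]), np.float64(20.9), 12, [-0.36, 0.14, 2.39, 0.59, 0.35, 1.09]) cost 23.1 tip [ 0.455 -0.009  0.26 ]
5 -0.53 -0.69 -0.55 0;5 -0.53 -0.69 -0.55 0;5 -0.52 -0.69 -0.55 0;5 -0.53 -0.68 -0.55 0;5 -0.52 -0.69 -0.54 0
(array([0.3 , 0.13, 0.25]), np.float64(20.9), 12, [-0.01, -0.04, 2.32, 0.16, 0.51, 1.85]) cost 23.1 tip [0.415 0.071 0.31 ]
```

```bash
python3 - <<'E'
from tr import *
q=Q
for t,n in [((.345,.16,.118),4),((.375,.09,.13),4),((.37,.03,.155),4),((.35,.05,.2),3),((.3,.13,.25),5)]: q=tgo(q,t,n,0)
E
```

```text
5 0.38 0.14 0.69 0;5 0.37 0.16 0.7 0;5 0.37 0.16 0.7 0;5 0.37 0.17 0.69 0
(array([0.345, 0.16 , 0.118]), np.float64(22.4), 12, [0.11, 0.49, 2.43, 2.92, 0.18, -0.83]) cost 24.5 tip [0.458 0.101 0.18 ]
5 0.73 0.63 -0.07 0;5 0.73 0.63 -0.07 0;5 0.72 0.63 -0.07 0;5 0.73 0.63 -0.06 0
(array([0.375, 0.09 , 0.13 ]), np.float64(22.4), 12, [-0.17, 0.45, 2.42, 2.11, 0.17, -0.28]) cost 24.5 tip [0.489 0.031 0.192]
5 0.35 0.63 -0.37 0;5 0.35 0.64 -0.37 0;5 0.35 0.63 -0.37 0;5 0.35 0.64 -0.38 0
(array([0.37 , 0.03 , 0.155]), np.float64(22.4), 12, [-0.41, 0.34, 2.42, 1.32, 0.23, 0.29]) cost 24.5 tip [ 0.483 -0.029  0.217]
5 -0.19 -0.35 -0.79 0;5 -0.19 -0.35 -0.79 0;5 -0.19 -0.36 -0.79 0
(array([0.35, 0.05, 0.2 ]), np.float64(22.4), 12, [-0.36, 0.16, 2.39, 0.68, 0.33, 1.0]) cost 24.5 tip [ 0.464 -0.009  0.262]
5 -0.6 -0.66 -0.59 0;5 -0.6 -0.66 -0.58 0;5 -0.6 -0.66 -0.59 0;5 -0.6 -0.66 -0.58 0;5 -0.6 -0.66 -0.59 0
(array([0.3 , 0.13, 0.25]), np.float64(22.4), 12, [-0.02, -0.05, 2.34, 0.19, 0.47, 1.8]) cost 24.5 tip [0.413 0.071 0.312]
```

send_rows(commands="5 0.38 0.14 0.69 0;5 0.37 0.16 0.7 0;5 0.37 0.16 0.7 0;5 0.37 0.17 0.69 0;5 0.73 0.63 -0.07 0;5 0.73 0.63 -0.07 0;5 0.72 0.63 -0.07 0;5 0.73 0.63 -0.06 0;5 0.35 0.63 -0.37 0;5 0.35 0.64 -0.37 0;5 0.35 0.63 -0.37 0;5 0.35 0.64 -0.38 0")

```text
t: 40.3
tcp_pos: [0.3584, 0.0593, 0.1569]
tool_rot: [0.96, -0.198, 0.182, -0.077]
force: [1.1, -0.2, -1.0]
finger_gap: 0.135
gripper_force: 40.3
```

```bash
python3 - <<'E'
from ali import st
st()
from tr import *
q=Q
for t,n in [((.35,.05,.2),3),((.3,.13,.25),5)]: q=tgo(q,t,n,0)
q=tpush(q,15,-50,16)
E
```

```text
40.3 q [-0.307  0.334  2.443  1.502  0.188  0.204] p [0.3584 0.0593 0.1569] F [ 1.1 -0.2 -1. ]
[[0.855, -0.353, 0.379], [-0.409, -0.909, 0.075], [0.318, -0.219, -0.922]] tilt 22.7 az 11.2 xaz -25.6
5 0.17 0.03 -0.73 0;5 0.17 0.04 -0.73 0;5 0.17 0.03 -0.73 0
(array([0.35, 0.05, 0.2 ]), np.float64(22.7), 11, [-0.36, 0.16, 2.39, 0.7, 0.32, 0.98]) cost 24.8 tip [ 0.463 -0.009  0.263]
5 -0.6 -0.66 -0.59 0;5 -0.59 -0.66 -0.59 0;5 -0.6 -0.66 -0.59 0;5 -0.59 -0.66 -0.59 0;5 -0.6 -0.66 -0.59 0
(array([0.3 , 0.13, 0.25]), np.float64(22.7), 11, [-0.01, -0.05, 2.35, 0.18, 0.46, 1.82]) cost 24.8 tip [0.413 0.071 0.313]
5 -0.99 1 0.74 0;5 -0.99 1 0.74 0;5 -1 0.99 0.78 0;5 -1 0.97 0.8 0;5 -1 0.94 0.83 0;5 -1 0.9 0.85 0;5 -1 0.87 0.87 0;5 -1 0.82 0.89 0;5 -1 0.77 0.9 0;5 -1 0.71 0.9 0;5 -1 0.65 0.91 0;5 -1 0.58 0.9 0;5 -1 0.51 0.9 0;5 -1 0.49 0.92 0;5 -1 0.47 0.96 0;5 -1 0.46 0.99 0
(array([0.215, 0.19 , 0.106]), np.float64(6.9), -13, [0.4, 0.46, 2.44, -0.47, 0.16, 2.85]) cost 10.3 tip [0.341 0.134 0.142]
```

```bash
python3 - <<'E'
from tr import *
q=tgo(Q,(.35,.05,.2),3,0);q=tgo(q,(.29,.13,.28),6,0)
for a,b in((15,-50),(22,-50),(22,-60)):print(a,b);q2=tpush(q,a,b,10);q2=tpush(q2,a,b,10)
E
```

```text
5 0.17 0.03 -0.73 0;5 0.17 0.04 -0.73 0;5 0.17 0.03 -0.73 0
(array([0.35, 0.05, 0.2 ]), np.float64(22.7), 11, [-0.36, 0.16, 2.39, 0.7, 0.32, 0.98]) cost 24.8 tip [ 0.463 -0.009  0.263]
5 -0.49 -0.58 -0.75 0;5 -0.49 -0.57 -0.75 0;5 -0.49 -0.58 -0.76 0;5 -0.49 -0.57 -0.75 0;5 -0.48 -0.58 -0.76 0;5 -0.49 -0.57 -0.75 0
(array([0.29, 0.13, 0.28]), np.float64(22.7), 11, [-0.02, -0.15, 2.3, 0.14, 0.61, 1.86]) cost 24.8 tip [0.403 0.071 0.343]
15 -50
5 -0.99 1 0.74 0;5 -0.99 1 0.74 0;5 -1 1 0.76 0;5 -1 0.98 0.79 0;5 -1 0.95 0.81 0;5 -1 0.92 0.83 0;5 -1 0.89 0.85 0;5 -1 0.85 0.87 0;5 -1 0.8 0.88 0;5 -1 0.75 0.89 0
(array([0.216, 0.138, 0.208]), np.float64(14.2), -1, [0.18, 0.01, 2.44, -0.11, 0.45, 2.26]) cost 17.2 tip [0.336 0.081 0.259]
5 -1 0.69 0.89 0;5 -1 0.63 0.89 0;5 -1 0.56 0.88 0;5 -1 0.49 0.87 0;5 -1 0.42 0.86 0;5 -1 0.38 0.87 0;5 -1 0.37 0.9 0;5 -1 0.35 0.93 0;5 -1 0.32 0.96 0;5 -1 0.29 1 0
(array([0.137, 0.216, 0.136]), np.float64(5.2), -22, [0.65, 0.33, 2.44, -0.24, 0.33, 2.85]) cost 8.7 tip [0.265 0.162 0.169]
22 -50
5 -0.83 1 0.7 0;5 -0.83 1 0.7 0;5 -0.83 1 0.71 0;5 -0.84 1 0.75
[... 413 characters left out ...]
 0.167, 0.134]), np.float64(6.8), -41, [0.39, 0.35, 2.44, -0.35, 0.32, 2.71]) cost 10.1 tip [0.322 0.111 0.169]
22 -60
5 -0.84 0.95 1 0;5 -0.84 0.95 1 0;5 -0.83 0.93 1 0;5 -0.81 0.89 1 0;5 -0.79 0.84 1 0;5 -0.77 0.81 1 0;5 -0.75 0.77 1 0;5 -0.74 0.73 1 0;5 -0.72 0.7 1 0;5 -0.72 0.66 1 0
(array([0.287, 0.126, 0.149]), np.float64(14.1), 2, [0.06, 0.31, 2.44, -0.05, 0.15, 2.09]) cost 17.0 tip [0.407 0.069 0.199]
5 -0.71 0.62 1 0;5 -0.7 0.59 1 0;5 -0.7 0.55 1 0;5 -0.68 0.53 1 0;5 -0.64 0.53 1 0;5 -0.6 0.53 1 0;5 -0.56 0.53 1 0;5 -0.51 0.53 1 0;5 -0.49 0.51 1 0;5 -0.47 0.5 1 0
(array([0.28 , 0.128, 0.055]), np.float64(3.7), 3, [0.06, 0.65, 2.42, -0.81, 0.0, 2.85]) cost 6.9 tip [0.408 0.071 0.082]
```

send_rows(commands="5 0.17 0.03 -0.73 0;5 0.17 0.04 -0.73 0;5 0.17 0.03 -0.73 0;5 -0.49 -0.58 -0.75 0;5 -0.49 -0.57 -0.75 0;5 -0.49 -0.58 -0.76 0;5 -0.49 -0.57 -0.75 0;5 -0.48 -0.58 -0.76 0;5 -0.49 -0.57 -0.75 0;5 -0.83 1 0.7 0;5 -0.83 1 0.7 0;5 -0.83 1 0.71 0;5 -0.84 1 0.75 0;5 -0.86 1 0.78 0;5 -0.88 1 0.82 0;5 -0.9 1 0.87 0;5 -0.92 1 0.91 0;5 -0.96 1 0.97 0")

```text
t: 41.8
tcp_pos: [0.2777, 0.1013, 0.1855]
tool_rot: [0.971, -0.201, 0.125, -0.043]
force: [0.2, -0.3, -0.5]
finger_gap: 0.135
gripper_force: 40.4
```

```bash
cat > nx.py <<'E'
from ali import st
p,M=st()
from tr import *
print("rod elev",np.degrees(np.arcsin((M@rodt())[2])),"roll",np.degrees(np.arcsin(M[2,1])))
for a in(-20,0,20,40):
    for b in(-30,-55):
        print(a,b);q=tpush(Q,a,b,8)
E
python3 nx.py
```

```text
41.8 q [-0.097  0.139  2.442  0.191  0.308  1.707] p [0.2777 0.1013 0.1855] F [ 0.2 -0.3 -0.5]
[[0.888, -0.38, 0.259], [-0.401, -0.916, 0.033], [0.225, -0.133, -0.965]] tilt 15.2 az 7.2 xaz -24.3
rod elev 16.41895948283499 roll -7.646254999352869
-20 -30
5 -1 0.23 0.29 0;5 -1 0.21 0.3 0;5 -1 0.19 0.31 0;5 -1 0.17 0.32 0;5 -1 0.15 0.33 0;5 -1 0.12 0.33 0;5 -1 0.1 0.34 0;5 -1 0.07 0.34 0
(array([0.196, 0.191, 0.162]), np.float64(11.4), -3, [0.46, 0.23, 2.44, -0.32, 0.31, 2.75]) cost 14.5 tip [0.319 0.135 0.208]
-20 -55
5 -1 0.28 0.89 0;5 -1 0.26 0.91 0;5 -1 0.23 0.93 0;5 -1 0.2 0.95 0;5 -1 0.16 0.96 0;5 -1 0.12 0.98 0;5 -0.99 0.13 1 0;5 -0.94 0.16 1 0
(array([0.244, 0.188, 0.093]), np.float64(8.0), 6, [0.32, 0.52, 2.44, -0.56, 0.06, 2.85]) cost 11.1 tip [0.369 0.132 0.13 ]
0 -30
5 -1 0.59 0.31 0;5 -1 0.57 0.32 0;5 -1 0.54 0.34 0;5 -1 0.52 0.35 0;5 -1 0.48 0.36 0;5 -1 0.44 0.37 0;5 -1 0.4 0.38 0;5 -1 0.36 0.38 0
(array([0.202, 0.153, 0.184]), np.float64(9.9), -6, [0.27, 0.12, 2.44, -0.16, 0.43, 2.4]) cost 13.1 tip [0.326 0.097 0.227]
0 -55
5 -1 0.59 0.97 0;5 -1 0.56 0.99 0;5 -0.98 0.52 
[... 582 characters left out ...]
 1 0;5 -0.76 0.58 1 0;5 -0.77 0.53 1 0
(array([0.289, 0.111, 0.083]), np.float64(7.4), -8, [0.02, 0.56, 2.44, -0.85, 0.03, 2.85]) cost 10.7 tip [0.414 0.055 0.12 ]
40 -30
5 -0.44 1 0.35 0;5 -0.45 1 0.37 0;5 -0.46 1 0.39 0;5 -0.47 1 0.4 0;5 -0.47 1 0.41 0;5 -0.48 1 0.43 0;5 -0.48 1 0.44 0;5 -0.48 1 0.46 0
(array([0.265, 0.009, 0.184]), np.float64(9.0), 4, [-0.5, 0.11, 2.44, 0.19, 0.46, 1.31]) cost 12.1 tip [ 0.389 -0.047  0.223]
40 -55
5 -0.54 0.95 1 0;5 -0.53 0.92 1 0;5 -0.52 0.89 1 0;5 -0.51 0.86 1 0;5 -0.5 0.83 1 0;5 -0.5 0.8 1 0;5 -0.49 0.78 1 0;5 -0.49 0.75 1 0
(array([0.314, 0.051, 0.077]), np.float64(7.8), -1, [-0.22, 0.58, 2.44, 1.94, 0.03, -0.18]) cost 11.0 tip [ 0.439 -0.005  0.115]
```

send_rows(commands="5 -0.88 1 0.4 0;5 -0.91 1 0.42 0;5 -0.95 1 0.46 0;5 -0.99 1 0.5 0;5 -1 0.97 0.52 0;5 -1 0.91 0.53 0;5 -1 0.85 0.55 0;5 -1 0.78 0.55 0")

```text
t: 42.47
tcp_pos: [0.2248, 0.0827, 0.1999]
tool_rot: [0.976, -0.204, 0.072, -0.009]
force: [-0.3, -0.0, -1.3]
finger_gap: 0.134
gripper_force: 40.4
```

```bash
python3 nx.py
```

```text
42.47 q [-0.141  0.021  2.442  0.016  0.534  1.829] p [0.2248 0.0827 0.1999] F [-0.3 -0.  -1.3]
[[0.906, -0.398, 0.144], [-0.4, -0.916, -0.012], [0.136, -0.047, -0.99]] tilt 8.3 az -4.7 xaz -23.8
rod elev 11.287067412644591 roll -2.680805425240799
-20 -30
5 -1 0 0.41 0;5 -1 -0.03 0.42 0;5 -1 -0.07 0.43 0;5 -1 -0.12 0.43 0;5 -1 -0.16 0.44 0;5 -1 -0.21 0.45 0;5 -1 -0.25 0.45 0;5 -1 -0.28 0.46 0
(array([0.135, 0.2  , 0.161]), np.float64(6.5), -22, [0.62, 0.22, 2.44, -0.23, 0.43, 2.82]) cost 9.9 tip [0.261 0.144 0.197]
-20 -55
5 -0.93 0.04 1 0;5 -0.91 -0.02 1 0;5 -0.89 -0.07 1 0;5 -0.86 -0.14 1 0;5 -0.84 -0.2 1 0;5 -0.82 -0.27 1 0;5 -0.79 -0.32 1 0;5 -0.77 -0.35 1 0
(array([0.195, 0.204, 0.093]), np.float64(4.5), -32, [0.48, 0.51, 2.43, -0.4, 0.18, 2.85]) cost 7.9 tip [0.322 0.148 0.124]
0 -30
5 -1 0.34 0.42 0;5 -1 0.3 0.43 0;5 -1 0.24 0.43 0;5 -1 0.18 0.44 0;5 -1 0.12 0.44 0;5 -1 0.06 0.44 0;5 -1 -0.01 0.45 0;5 -1 -0.06 0.45 0
(array([0.133, 0.17 , 0.188]), np.float64(5.9), -30, [0.5, 0.08, 2.44, -0.16, 0.57, 2.62]) cost 9.2 tip [0.26  0.115 0.222]
0 -55
5 -0.89 0.31 1 0;5 -0.88 0.25 1 
[... 602 characters left out ...]
 1 0;5 -0.82 0.03 1 0;5 -0.81 -0.08 1 0
(array([0.211, 0.151, 0.122]), np.float64(4.5), -55, [0.27, 0.39, 2.44, -0.26, 0.29, 2.51]) cost 7.7 tip [0.338 0.096 0.151]
40 -30
5 -0.67 1 0.52 0;5 -0.73 1 0.56 0;5 -0.82 1 0.59 0;5 -0.93 1 0.65 0;5 -1 0.91 0.66 0;5 -1 0.74 0.62 0;5 -1 0.57 0.58 0;5 -1 0.41 0.55 0
(array([0.154, 0.059, 0.232]), np.float64(3.6), -48, [-0.3, -0.22, 2.44, -0.04, 0.87, 1.71]) cost 6.9 tip [0.282 0.003 0.26 ]
40 -55
5 -0.54 0.71 1 0;5 -0.56 0.67 1 0;5 -0.58 0.62 1 0;5 -0.61 0.57 1 0;5 -0.64 0.5 1 0;5 -0.69 0.41 1 0;5 -0.73 0.29 1 0;5 -0.77 0.15 1 0
(array([0.234, 0.101, 0.134]), np.float64(3.7), -61, [0.03, 0.34, 2.44, -0.17, 0.34, 2.18]) cost 6.8 tip [0.362 0.045 0.16 ]
```

```bash
cat > nc.py <<'E'
from tr import *
def ev(rows,n):
    out=[]
    for r in rows:
        q=Q
        for i in range(n): q=step3(q,r,0)
        p,M=fk(q,X); out.append((round(np.degrees(np.arcsin((M@rodt())[2])),1),round(np.degrees(np.arcsin(M[2,1])),1),p.round(3).tolist(),r,q.round(2).tolist()))
    for o in sorted(out,key=lambda o:abs(o[0])+abs(o[1]))[:7]: print(o)
if __name__=="__main__":
    ev([(x,y,z) for x in(-1,-.6,-.2) for y in(-.3,0,.3,.6,1) for z in(.3,.6,1)],12)
E
python3 nc.py; python3 - <<'E'
from h import *
a=load("pics/wrist4.npz")["pixels"]; b=snap("wrist","pics/w7.png")["pixels"]
# collar silhouette: compare image patch by template matching
t=a[225:300,260:375]; r=cv2.matchTemplate(b,t,cv2.TM_CCOEFF_NORMED);print("collar now",cv2.minMaxLoc(r)[1:], "was (260,225)")
t=a[80:130,290:345]; r=cv2.matchTemplate(b,t,cv2.TM_CCOEFF_NORMED);print("rod",cv2.minMaxLoc(r)[1:], "was (290,80)")
for im in(a,b):
    e=cv2.Canny(cv2.cvtColor(im,cv2.COLOR_RGB2GRAY),60,150); print([np.where(e[v,280:360])[0]+280 for v in(30,100,180)])
E
```

```text
(np.float64(3.6), np.float64(-0.5), [0.123, 0.286, 0.024], (-1, -0.3, 1), [0.8, 0.75, 2.39, -0.07, 0.0, 2.85])
(np.float64(1.3), np.float64(3.2), [0.229, -0.053, 0.142], (-0.6, 1, 1), [-0.63, 0.3, 2.44, -0.15, 0.43, 1.49])
(np.float64(3.7), np.float64(0.8), [0.258, -0.118, 0.067], (-0.2, 1, 1), [-0.82, 0.61, 2.44, -0.13, 0.08, 1.29])
(np.float64(3.2), np.float64(1.6), [0.123, 0.25, 0.05], (-1, 0, 1), [0.71, 0.68, 2.44, -0.16, 0.05, 2.85])
(np.float64(4.8), np.float64(-0.4), [0.213, 0.244, 0.027], (-0.6, -0.3, 1), [0.52, 0.73, 2.36, -0.35, 0.04, 2.85])
(np.float64(4.4), np.float64(1.3), [0.152, -0.061, 0.232], (-0.6, 1, 0.6), [-1.11, -0.22, 2.44, -0.01, 0.9, 0.88])
(np.float64(5.5), np.float64(-0.2), [0.212, -0.12, 0.164], (-0.2, 1, 0.6), [-1.02, 0.2, 2.44, 0.05, 0.48, 0.92])
collar now (0.429483562707901, (493, 263), (251, 223)) was (260,225)
rod (0.664909303188324, (233, 323), (278, 80)) was (290,80)
[array([301, 335, 337, 343, 344, 354]), array([301, 333, 339, 342, 355, 356]), array([302, 332])]
[array([299, 310, 312, 333]), array([300, 332]), array([282, 283, 284, 287, 288, 289, 301, 316, 322, 331, 336, 337, 338,
       357])]
```

send_rows(commands="5 -0.6 1 1 0;5 -0.6 1 1 0;5 -0.6 1 1 0;5 -0.6 1 1 0;5 -0.6 1 1 0;5 -0.6 1 1 0;5 -0.6 1 1 0;5 -0.6 1 1 0")

```text
t: 43.18
tcp_pos: [0.2348, 0.0085, 0.1685]
tool_rot: [0.978, -0.205, 0.015, 0.016]
force: [0.0, 0.6, -0.7]
finger_gap: 0.134
gripper_force: 40.4
```

```bash
python3 -c "
from ali import st
from ali import *
p,M=st();print('rod elev',np.degrees(np.arcsin((M@rodt())[2])),'roll',np.degrees(np.arcsin(M[2,1])))"
sed -i 's/,12)$/,8)/' nc.py; python3 nc.py
```

```text
43.18 q [-0.421  0.176  2.441 -0.054  0.488  1.612] p [0.2348 0.0085 0.1685] F [ 0.   0.6 -0.7]
[[0.915, -0.403, 0.023], [-0.402, -0.915, -0.038], [0.037, 0.026, -0.999]] tilt 2.6 az -58.5 xaz -23.7
rod elev 5.566884785619815 roll 1.4731719858248484
(np.float64(0.4), np.float64(2.4), [0.183, -0.124, 0.163], (-0.6, 1, 0.6), [-1.03, 0.21, 2.44, -0.13, 0.52, 1.07])
(np.float64(1.0), np.float64(2.3), [0.227, -0.15, 0.065], (-0.2, 1, 1), [-0.94, 0.62, 2.44, -0.51, 0.11, 1.55])
(np.float64(-0.6), np.float64(2.8), [0.148, -0.098, 0.205], (-1, 1, 0.6), [-1.1, -0.02, 2.44, -0.12, 0.75, 0.98])
(np.float64(1.0), np.float64(2.5), [0.117, -0.089, 0.234], (-1, 1, 0.3), [-1.35, -0.24, 2.44, -0.08, 0.93, 0.69])
(np.float64(0.5), np.float64(3.3), [0.214, -0.049, 0.158], (-0.6, 0.6, 0.6), [-0.66, 0.23, 2.44, -0.14, 0.51, 1.45])
(np.float64(-1.1), np.float64(2.7), [0.211, -0.133, 0.101], (-0.6, 1, 1), [-0.92, 0.48, 2.44, -0.29, 0.28, 1.35])
(np.float64(1.8), np.float64(2.1), [0.157, -0.116, 0.199], (-0.6, 1, 0.3), [-1.16, 0.01, 2.44, -0.08, 0.69, 0.89])
```

send_rows(commands="5 -0.8 0.9 0.8 0;5 -0.8 0.9 0.8 0;5 -0.8 0.9 0.8 0;5 -0.8 0.9 0.8 0;5 -0.8 0.9 0.8 0;5 -0.8 0.9 0.8 0")

```text
t: 43.68
tcp_pos: [0.2105, -0.0644, 0.1621]
tool_rot: [0.978, -0.206, -0.026, 0.02]
force: [0.4, 0.0, -1.2]
finger_gap: 0.134
gripper_force: 40.4
```

```bash
python3 -c "
from ali import st
from ali import *
p,M=st();print('rod elev',np.degrees(np.arcsin((M@rodt())[2])),'roll',np.degrees(np.arcsin(M[2,1])))
from tr import *
q=tgo(Q,(.30,.03,.24),5,0);q=tgo(q,(.42,.12,.36),9,0)"
```

```text
43.68 q [-0.736  0.209  2.441 -0.123  0.519  1.358] p [ 0.2105 -0.0644  0.1621] F [ 0.4  0.  -1.2]
[[0.914, -0.402, -0.059], [-0.404, -0.914, -0.029], [-0.042, 0.05, -0.998]] tilt 3.7 az -154.0 xaz -23.9
rod elev 1.0292936275470914 roll 2.859180427894058
5 0.4 -1 -0.86 0;5 0.4 -1 -0.86 0;5 0.4 -1 -0.85 0;5 0.4 -1 -0.86 0;5 0.4 -1 -0.85 0
(array([0.293, 0.013, 0.241]), np.float64(3.7), -154, [-0.3, 0.09, 2.15, -0.05, 0.96, 1.72]) cost 3.0 tip [ 0.422 -0.043  0.255]
5 0.38 -0.79 -0.72 0;5 0.38 -0.79 -0.72 0;5 0.38 -0.8 -0.72 0;5 0.38 -0.79 -0.72 0;5 0.38 -0.8 -0.72 0;5 0.38 -0.79 -0.72 0;5 0.38 -0.8 -0.72 0;5 0.38 -0.79 -0.72 0;5 0.37 -0.8 -0.71 0
(array([0.42, 0.12, 0.36]), np.float64(3.7), -154, [0.04, 0.15, 1.67, -0.03, 1.38, 2.03]) cost 3.0 tip [0.55  0.064 0.374]
```

send_rows(commands="5 0.4 -0.9 -0.86 0;5 0.4 -1 -0.86 0;5 0.4 -1 -0.85 0;5 0.4 -1 -0.86 0;5 0.4 -1 -0.85 0;5 0.38 -0.79 -0.72 0;5 0.38 -0.79 -0.72 0;5 0.38 -0.8 -0.72 0;5 0.38 -0.79 -0.72 0;5 0.38 -0.8 -0.72 0;5 0.38 -0.79 -0.72 0;5 0.38 -0.8 -0.72 0;5 0.2 -0.4 -0.3 0;5 0 0 0 0;5 0 0 0 0;5 0 0 0 0")

```text
t: 45.02
tcp_pos: [0.3966, 0.1012, 0.3383]
tool_rot: [0.978, -0.206, -0.027, 0.021]
force: [0.1, -0.7, -1.9]
finger_gap: 0.135
gripper_force: 40.4
```

```bash
python3 - <<'E'
from ali import *
p,M=st();print('rod elev',np.degrees(np.arcsin((M@rodt())[2])),'roll',np.degrees(np.arcsin(M[2,1])))
o=p+M@ot;r=M@rodt();s=snap("scene","pics/s8.png");print("tip,origin,hend pred",proj(s,[o+.105*r,o,o-.099*r]).round(1).tolist())
rl=r.copy();rl[2]=0;rl/=np.linalg.norm(rl);d=np.array([0,0,.105*np.tan(np.radians(5))]);print("tip if +5deg",proj(s,(o+.105*r+d)[None]).round(1))
im=s["pixels"][:,:,::-1];c=proj(s,o[None])[0].astype(int);print(c);x0,y0=np.clip(c-[100,75],0,[440,330]);print(x0,y0)
cv2.imwrite("pics/c8.png",cv2.resize(im[y0:y0+150,x0:x0+200],(800,600),interpolation=cv2.INTER_CUBIC))
E
```

```text
45.02 q [-0.003  0.132  1.756 -0.031  1.315  1.992] p [0.3966 0.1012 0.3383] F [ 0.1 -0.7 -1.9]
[[0.913, -0.403, -0.062], [-0.405, -0.914, -0.03], [-0.044, 0.052, -0.998]] tilt 3.9 az -154.4 xaz -23.9
rod elev 0.8990621831122649 roll 2.9766450762595165
tip,origin,hend pred [[351.9, 114.4], [394.2, 153.0], [441.6, 196.3]]
tip if +5deg [[352.2 109.1]]
[394 152]
294 77
```

View pics/c8.png

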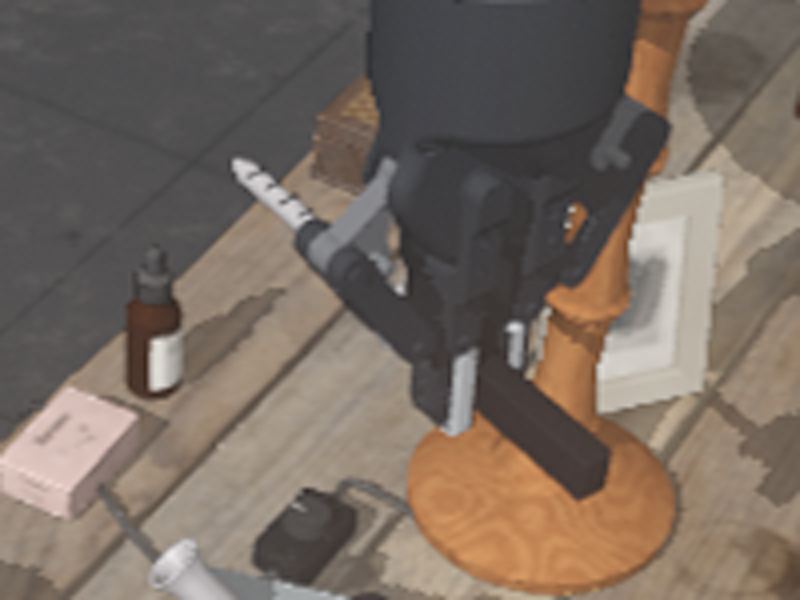

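```bash
python3 -c "
from station import sign_off
print(sign_off())"
```

```text
the job is handed in; nothing more can be done
None
```

The gauge rod went down the guide tube until its collar sat on the mouth, stayed there just over half a second, and was drawn right out; I handed the job in at about 45 s, with the rod held still about 34 cm above the table, marked side up and within about 3° of level.

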